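Clip a reed block into its holding cradle with the flat driver

TASK

Lay the short accordion reed block in the wooden holding cradle, holding it only by its bare wooden middle and never by its reeds, and push it along until its foot is fully home under the fixed brass clip. Then take the wide flat driver with the amber handle from the rack, seat its blade in the slot of the cradle's lock screw and turn the screw clockwise, with the blade staying in the slot, until the brass swing clip lies over the block's other foot against its stop. Hang the driver back in the rack and leave everything else where it is.

Things in the scene. Friction and masses are not known exactly. Their poses are not given: they have to be found in the camera images.
- block_mid (a point): Centre of the short reed block, loose beech, 0.2 to 0.4 kg, sole down on the bench: 200 mm long (x), 44 mm high, z up; this point is 22 mm above its underside. Sole 164 x 40 mm, 8 mm thick; at each end a foot 18 mm long, 24 mm wide, 8 mm thick, level with the sole. Body above the sole 30 mm wide (y). Hold it by the bare middle 34 mm of its length. Both ends are alike: either may go under the fixed clip.
- reeds: Aluminium reed plates on both sides of the short reed block, fixed to it, from 17 to 81 mm either side of its middle, 10 to 42 mm up, 34 mm over both. Delicate: fingers must not press on them. Origin at the centre of the block's underside, x along the block, z up.
- cradle: Holding cradle, beech board fixed to the bench, top face 16 mm up, 96 mm wide. Origin at bench level under the home place of the block's centre; x along it from fixed clip to lock screw, z up; it runs from x = -122 to 158 mm. Home: block along x, its centre at x 0, y 0, z 38 mm. Four cleats 10 mm high at 42 to 78 mm either side of the middle guide the sole, 45 mm apart; between them the sides are open for the fingers.
- clip_lip (a point): Fixed brass clip at the cradle's -x end, 34 mm wide: middle of its lip's free edge (cradle x = -90 mm), lip's underside 27 mm above the bench, 3 mm over a foot's top. Its stop face is 10 mm further along -x, at x = -100 mm. So the block must be set down 11 to 21 mm towards +x from home, then slid along -x until its foot meets the stop. Same axes as the cradle.
- lock_slot (a point): Lock screw at cradle x = 134 mm, y = 0: centre of its slot at the mouth, on top of the 24 mm round steel head, 36 mm above the bench; x along the slot and along the brass swing clip (axis to tip), z up. Slot 4.4 mm wide, 6 mm deep, open at both ends, mouth chamfered 0.8 mm. Screw and clip turn as one; clip 16 mm wide, tip 44 mm from the axis, underside 26 mm above the bench.
- lock (a joint): Angle of the lock screw and its swing clip (rad), growing clockwise seen from above: 0 = clip open, pointing to the cradle's -y; 1.57 = closed against its stop, pointing to the cradle's -x, over the block's foot. It starts between 0 and 0.25, stays where it is left, and takes about 0.08 N m to turn.
- driver_mid (a point): Centre of the amber handle of the wide flat driver (0.15 kg), hanging upright in any one of the rack's three holes: hexagonal handle 30 mm across flats, 80 mm long, this point half-way up it. z points up from blade to handle; x lies along the blade's width and square to one pair of flats (the others 60 degrees off); in the rack it lies within 0.3 rad of the rack's x.
- driver_tip (a point): Middle of the end edge of the amber driver's blade, on its axis 110 mm below the handle's centre, 70 mm below the handle's underside; same axes. Blade 14 mm wide (x), 2 mm thick (y); shank up to 13 mm across.
- rack: Wooden driver rack fixed to the bench, 64 x 200 mm (x, y); origin at bench level under its middle. Top board 84 mm high, 12 mm thick, with three 19 mm holes at y = -62, 0, 62 mm (x = 0), open below to 8 mm above the bench; each holds one driver at the start. A driver hangs by its handle's underside on the board: the amber handle's centre is then 124 mm above the bench.
- driver_cross: Bystander: driver with a green 28 mm hexagonal handle, 76 mm long, and a round pointed shank, in the rack; origin at the handle's underside.
- driver_slim: Bystander: driver with a blue 28 mm hexagonal handle, 72 mm long, and a thin 5 mm blade, in the rack; origin at the handle's underside.
- wax_tin_mid (a point): Bystander: round orange wax tin, 63 mm across, 21 mm high; its centre.
- pliers: Bystander: pliers with blue grips, 140 mm long, lying flat, 14 mm high; origin under the pivot.
- cup: Bystander: white plastic cup, 64 mm across, 48 mm high; origin under its centre.
- scraper: Bystander: small scraper with a wooden handle, 123 mm long, lying flat, 12 mm high.
- gauge_block: Bystander: cork block 45 x 30 mm, 22 mm high.
Not all that is in view belongs to the job. What is shaped like the part that bears driver_mid but pink or red is not meant. Leave any pink look-alike of the part that bears block_mid alone.

How it is judged:
By the outcome, as a careful person would: the job done as asked, in the order asked, and still so for the second after the job is handed in, with the robot touching nothing.
It also fails if it takes over 72 s, if anything falls off the work surface, if the arm or the gripper's body presses on something with over 40 N, if the wrist force passes 120 N, or if a joint passes its speed limit or range.

ROBOT

A 6-joint arm with a two-finger parallel gripper is mounted at the origin on the work surface. World frame = base frame: x ahead of the robot, y to its left, z up, the work surface at z = 0. Lengths are in m, angles in rad, forces in N, time in s.
With the tool pointing down it reaches from about 0.3 to 0.775 m from the base axis. Payload 14.6 kg.
Tool frame: the origin (TCP) lies between the finger pads; the fingertips stand 19 mm ahead of it and the grasp point (between the pads) is the TCP (ctrl.finger_overhang is the distance from the TCP to the fingertips, in m); z points along the fingers, y is the direction in which the jaws open and shut (so a half turn about z gives the same grasp; the last joint's range is limited). The gripper opens to 94 mm and grips with 3 to 60 N. Pads are 16 mm wide; open, the fingers measure 119 mm over their backs; the gripper's body (75 mm by 177 mm) begins 78 mm behind the grasp point.
Start: joints at [-1.372, 0.3, 1.521, -0, 1.321, -0.067], TCP at [0.144, -0.531, 0.195] pointing down, gripper open.
Joint ranges: [-3.03, 3.03], [-0.79, 2.21], [0.23, 2.52], [-1.04, 4.18], [0, 3.07], [-2.55, 2.55]. Speed limits (rad/s): [2.22, 2.22, 2.57, 3.14, 3.14, 3.14].

INTERFACE

Orientations are given as [roll, pitch, yaw] about the fixed x, y, z axes, in that order (R = Rz(yaw) Ry(pitch) Rx(roll)).
In Python, from station import ctrl gives the robot as it stands.
- The arm moves only by the tool send_rows, never from a script. Its argument "series" is a list of rows, each a list of 7 numbers: the turn, a rotation vector about the tool's x, y, z in degrees, then the shift along the tool's x, y, z in m, then the gripper's target within -1 to 1 (fully open at 1, half-way at 0, shut at -1). A call has 1 to 8 rows; each row is the pose to reach, as a shift and turn from the pose commanded when the call began, along the tool's axes at that moment; what a row does not reach only later rows make up. A row lasts 1/10 s, in which the tool goes at most 50 mm and 8.59 degrees, less where a joint would pass 70% of its speed; a pose out of reach is approached as far as the arm can. A call with a gripper value outside its range is refused whole. The fingers move at their own pace and stop on an object; "force" is the grip in N (left out, the last holds). Time passes only in rows, so rows that repeat a pose let the fingers close. It gives the time, the measured TCP pose, the force and the opening at its end, in the units of the state.
- ctrl.get_obs(): the state, without advancing time (a new reading comes with each control period).
- ctrl.camera(name): name is "scene" or "side" or "wrist"; returns a dict with "pixels" (420x560x3 uint8, red, green, blue), "z_map" (420x560 float32, m along the optical axis (not along the pixel's ray), 0 where there is no reading), "fov_y" (degrees; the focal length in pixels is half the picture's height over the tangent of half this angle, whatever the lens; pixels are square), "cx", "cy" (the principal point, pixels), "R" (3x3) and "t" (3): a world point X has camera coordinates R X + t. Camera axes: x right, y down, z forward; pixel columns grow to the right and rows downward; lengths in m; the calibration is good to about 2 mm. A picture is of the moment at which its call begins.
- ctrl.hand_in(): hands the job in, once; it reports no verdict.
The state is a dict: "time_s": time; "qpos": joint angles; "joint_vel": joint speeds; "tau": joint torques, N m; "ee_pos": TCP position; "eef_rot": TCP orientation; "force": force on the tool from outside, world axes, zero at the start; "moment": the same for the moment, N m; "grip_width": finger opening in m.
Only numpy, scipy, OpenCV 4.12 (cv2) and the standard library are available. Lean on these libraries where they do the work, as an engineer would, in place of code of your own. Each camera call takes 0.05 s, during which the arm holds its last target.

## Working session

There is one attempt and no reset: what is moved stays moved. The work goes in short steps, Python scripts to look and compute and a tool call to move; the robot and the scene stay as the last step left them, time stands still between calls to the robot, and variables do not carry over. Pictures are saved under pics/ and viewed, and the job is handed in when it is done.

Besides the shell and the picture viewer there is one more tool, called after ">>>" as a command line: name --pt "numbers of a row" for each row, then --argument value for the rest. send_rows: Moves the arm, as the interface text tells. Its arguments: {"type":"object","properties":{"series":{"type":"array"},"force":{"type":"number"}},"required":["series"]}

```bash
ls; mkdir -p pics
cat > h.py <<'E'
import numpy as np, cv2
from station import ctrl
def snap(n,f):
    c=ctrl.camera(n); cv2.imwrite(f'pics/{f}.png',c['pixels'][:,:,::-1]); np.savez(f'pics/{f}.npz',**{k:np.array(v) for k,v in c.items()}); return c
def foc(c): return c['pixels'].shape[0]/2/np.tan(np.radians(float(c['fov_y'])/2))
def plane(c,u,v,z):
    f=foc(c); d=np.array([(u-c['cx'])/f,(v-c['cy'])/f,1.0]); R=np.array(c['R']);t=np.array(c['t'])
    o=-R.T@t; w=R.T@d; s=(z-o[2])/w[2]; return o+s*w
def dep(c,u,v):
    f=foc(c); Z=c['z_map'][int(round(v)),int(round(u))]; p=np.array([(u-c['cx'])/f*Z,(v-c['cy'])/f*Z,Z]); return np.array(c['R']).T@(p-np.array(c['t']))
def cloud(c):
    f=foc(c); Z=c['z_map']; h,w=Z.shape; u,v=np.meshgrid(np.arange(w),np.arange(h))
    P=np.stack([(u-c['cx'])/f*Z,(v-c['cy'])/f*Z,Z],-1); return (P-np.array(c['t']))@np.array(c['R'])
def proj(c,X):
    p=np.array(c['R'])@np.array(X)+np.array(c['t']); f=foc(c); return p[0]/p[2]*f+c['cx'],p[1]/p[2]*f+c['cy']
def load(f): return dict(np.load(f'pics/{f}.npz'))
E
python3 - <<'E'
from h import *
for n in ['scene','side','wrist']:
    c=snap(n,n+'0'); print(n,c['fov_y'],c['cx'],c['cy'],-np.array(c['R']).T@np.array(c['t']))
print(ctrl.get_obs())
E
```

```text
pics
scene 45.61239430811622 284.0596667001251 201.36715487790426 [0.82383907 0.49713403 1.1652605 ]
side 44.63843945255704 282.8833702724828 210.96787868746446 [ 0.41887566 -1.01601057  1.08175349]
wrist 66.18391142368579 283.19745728945065 211.12108499826655 [ 0.21243075 -0.51257291  0.38543064]
{'time_s': 0.15, 'qpos': array([-1.37158758e+00,  3.00335865e-01,  1.52141284e+00,  1.54518642e-05,
        1.32068601e+00, -6.65946302e-02]), 'joint_vel': array([-6.51589646e-04, -1.72855771e-03, -1.26335105e-04,  5.51132644e-04,
       -4.85495419e-04,  5.31161916e-05]), 'tau': array([ 2.02661035e-04, -5.31959009e+01, -3.52821565e+01,  7.08156545e-02,
        2.35838833e-02, -6.88872592e-05]), 'ee_pos': array([ 0.14444198, -0.53049271,  0.19503169]), 'eef_rot': array([-3.14075345e+00, -7.09700201e-05,  2.65799521e-01]), 'force': array([-0.16555081,  0.50715116, -0.95875676]), 'moment': array([0.00861891, 0.00329285, 0.01521505]), 'grip_width': 0.0937676011221265}
```

View pics/scene0.png

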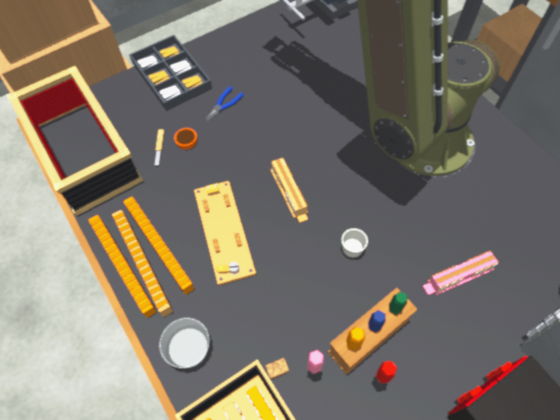

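View pics/side0.png

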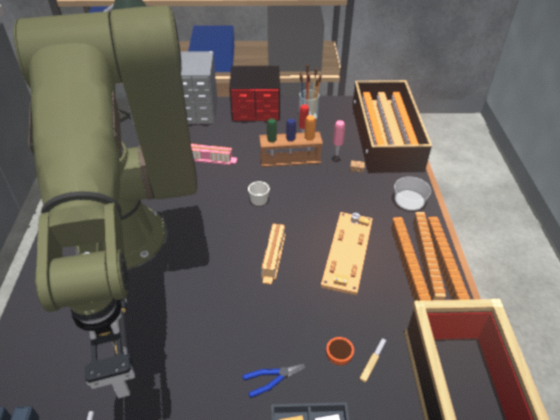

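View pics/wrist0.png

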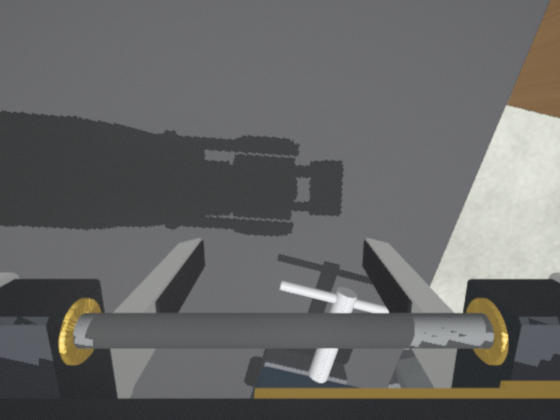

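The scene view shows the block near pixel (289,188) and the cradle near (224,230), with its fixed clip at (213,189) and lock screw at (233,268). The rack is near (373,328) with the amber driver at (357,337). The pink and red look-alikes are apart from these. Next I measure.

Run:
```python
from h import *
s=load('scene0');d=load('side0')
a=cv2.imread('pics/scene0.png')[140:300,180:340]; b=cv2.imread('pics/side0.png')[200:300,240:400]
a=cv2.resize(a,None,fx=4,fy=4,interpolation=cv2.INTER_CUBIC)[:600]; cv2.imwrite('pics/a.png',a)
cv2.imwrite('pics/b.png',cv2.resize(b,None,fx=5,fy=5,interpolation=cv2.INTER_CUBIC))
c=cv2.imread('pics/scene0.png')[280:380,320:430]; cv2.imwrite('pics/c.png',cv2.resize(c,None,fx=5,fy=5,interpolation=cv2.INTER_CUBIC))
# clouds
for nm,c in(('scene',s),('side',d)):
    P=cloud(c); 
    m=(P[...,2]>-0.01)&(P[...,0]>0.2)&(P[...,0]<0.9)&(abs(P[...,1])<0.5)
    bench=P[m&(abs(P[...,2])<0.008)]; print(nm,'bench z',np.median(bench[:,2]))
    for name,(lo,hi),minA in(('hi12-20',(0.011,0.021),1),('38-48',(0.036,0.052),1),('rack',(0.078,0.09),1),('handles',(.14,.175),1)):
        k=(m&(P[...,2]>lo)&(P[...,2]<hi)).astype(np.uint8)
        n,L,st,ce=cv2.connectedComponentsWithStats(k)
        for i in range(1,n):
            if st[i,4]>25:
                Q=P[L==i]; r=cv2.minAreaRect((Q[:,:2]*1000).astype(np.float32)); print(name,st[i,4],np.round(ce[i]),'ctr',np.round(r[0],1),np.round(r[1],1),round(r[2],1),'z',np.round(np.median(Q[:,2]),4))
```

```text
scene bench z -0.00016643095458692992
hi12-20 42 [218. 106.] ctr [ 439.7 -438.7] [48.3 19.6] 27.4 z 0.0134
hi12-20 256 [186. 137.] ctr [ 582.1 -385.1] [65.6 59.8] 80.4 z 0.0184
hi12-20 61 [160. 141.] ctr [ 650.2 -416.5] [66.7 14.3] 58.5 z 0.0126
hi12-20 35 [280. 183.] ctr [ 444.4 -104.8] [99.3  4.8] 81.4 z 0.016
hi12-20 188 [114. 191.] ctr [ 822.1 -334.2] [154.3  20.1] 3.9 z 0.0156
hi12-20 3030 [225. 233.] ctr [640.3 -71.8] [282.6  95.9] 73.2 z 0.0158
hi12-20 47 [355. 239.] ctr [378.  140.7] [21.  48.8] 32.7 z 0.0159
hi12-20 90 [178. 333.] ctr [859.2 101.8] [25. 79.] 89.9 z 0.0157
hi12-20 97 [276. 370.] ctr [719.8 292.9] [29.9 37.6] 78.2 z 0.0199
38-48 712 [289. 185.] ctr [432.8 -78.8] [167.7  35.8] 79.3 z 0.0435
38-48 211 [110. 186.] ctr [ 824.4 -338. ] [150.8   8.5] 0.4 z 0.0441
38-48 1194 [158. 243.] ctr [ 799.1 -127.9] [ 28.8 302.9] 2.7 z 0.0428
38-48 1272 [141. 262.] ctr [ 853.8 -107.5] [301.5  28.9] 87.0 z 0.0428
38-48 712 [126. 268.] ctr [ 890.9 -128.2] [ 18.4 302.8] 0.0 z 0.0426
38-48 178 [355. 239.] ctr [391.2 150.3] [62.7 63.1] 68.9 z 0.0447
38-48 586 [453. 275.] ctr [250.1
[... 3587 characters left out ...]
5 345.6] [200.4  75. ] 5.2 z 0.0865
rack 29 [337. 142.] ctr [648.4 330.3] [16.6 30.4] 74.5 z 0.0842
rack 155 [392. 152.] ctr [817.4 273.4] [ 50.1 157.3] 74.8 z 0.0839
rack 48 [415. 328.] ctr [ 748.5 -378.2] [ 2.6 78.6] 0.0 z 0.0827
rack 154 [454. 321.] ctr [ 842.1 -361.6] [115.7   5.7] 0.5 z 0.0837
rack 61 [423. 362.] ctr [ 748.  -460.6] [76.9  3.3] 89.7 z 0.0846
handles 63 [304. 108.] ctr [544.2 433.7] [35.2 26.9] 86.1 z 0.1501
handles 108 [310. 121.] ctr [557.6 347.5] [32.9 32. ] 82.9 z 0.1592
handles 97 [271. 123.] ctr [432.9 338.5] [30.7 28.6] 39.7 z 0.1561
handles 82 [290. 123.] ctr [495.5 343.3] [28.8 28.1] 0.1 z 0.1536
handles 71 [339. 124.] ctr [648.7 336.8] [28.3 31.4] 42.5 z 0.1507
```

```bash
python3 -c "import h"
```

```text
(no output)
```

View pics/a.png

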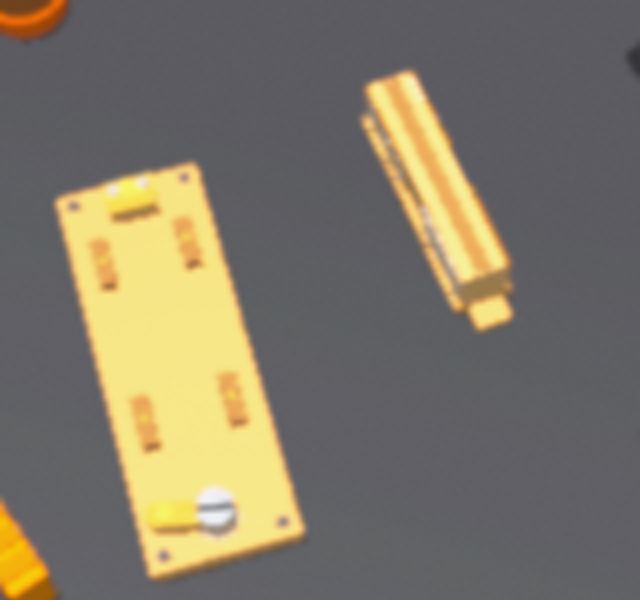

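View pics/b.png

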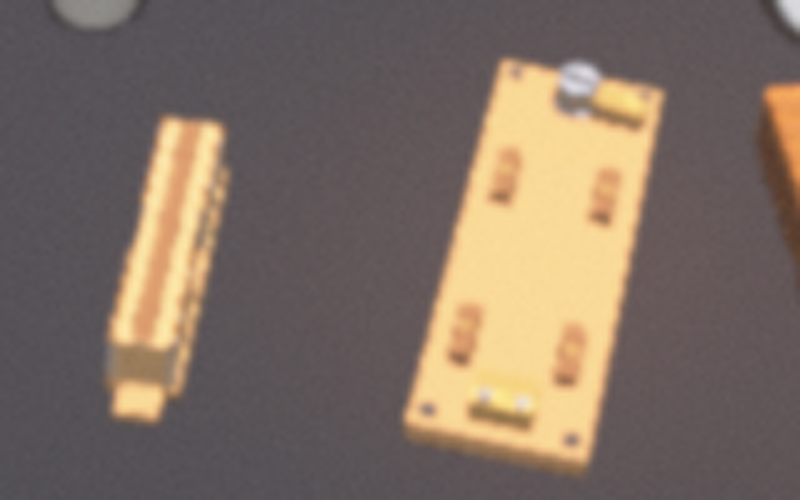

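View pics/c.png

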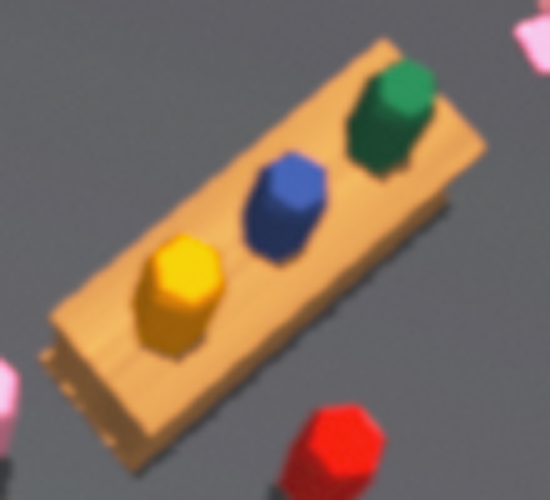

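```bash
cat >> h.py <<'E'
from scipy.spatial.transform import Rotation as Ro
def rel(p,yaw_deg,roll=180.0,pitch=0.0):
    o=ctrl.get_obs(); R=Ro.from_euler('xyz',o['eef_rot']); T=Ro.from_euler('xyz',[roll,pitch,yaw_deg],degrees=True)
    dr=(R.inv()*T).as_rotvec(degrees=True); ds=R.inv().apply(np.array(p)-o['ee_pos'])
    print('t',round(o['time_s'],2),'turn',np.round(dr,2),'shift',np.round(ds,4),'now',np.round(o['ee_pos'],4),np.round(np.degrees(o['eef_rot']),2),'F',np.round(o['force'],1),'M',np.round(o['moment'],2),'w',round(o['grip_width'],4),'q',np.round(np.degrees(o['qpos']),1))
E
python3 - <<'E'
from h import *
rel([.432,-.080,.22],79)
E
```

```text
t 0.15 turn [-4.000e-02 -3.000e-02 -6.377e+01] shift [ 0.3958 -0.3592 -0.0246] now [ 0.1444 -0.5305  0.195 ] [-179.95   -0.     15.23] F [-0.2  0.5 -1. ] M [0.01 0.   0.02] w 0.0938 q [-78.6  17.2  87.2   0.   75.7  -3.8]
```

>>> send_rows --pt "0 0 -8 0.045 -0.042 -0.006 1" --pt "0 0 -16 0.09 -0.082 -0.012 1" --pt "0 0 -24 0.13 -0.118 -0.018 1" --pt "0 0 -32 0.165 -0.15 -0.025 1" --pt "0 0 -40 0.2 -0.182 -0.025 1" --pt "0 0 -48 0.235 -0.214 -0.025 1" --pt "0 0 -56 0.27 -0.246 -0.025 1" --pt "0 0 -63.8 0.305 -0.278 -0.025 1"

```text
time_s: 0.95
ee_pos: [0.3588, -0.1922, 0.2206]
eef_rot: [3.141, 0.0, 1.385]
force: [1.9, -0.3, -0.1]
grip_width: 0.0939
```

Run:
```python
from h import *
rel([.432,-.080,.22],79)
```

```text
t 0.95 turn [0.03 0.01 0.34] shift [0.1238 0.0511 0.0006] now [ 0.3588 -0.1922  0.2206] [1.7997e+02 1.0000e-02 7.9340e+01] F [ 1.9 -0.3 -0.1] M [-0.03 -0.12 -0.02] w 0.0939 q [-33.3  -2.8 106.2   0.   76.5 -22.7]
```

>>> send_rows --pt "0 0 0 0.04 0.017 0 1" --pt "0 0 0 0.08 0.033 0 1" --pt "0 0 0 0.115 0.046 0 1" --pt "0 0 0 0.122 0.05 0 1" --pt "0 0 0 0.122 0.05 0 1" --pt "0 0 0 0.122 0.05 0 1"

```text
time_s: 1.55
ee_pos: [0.4302, -0.0845, 0.2203]
eef_rot: [-3.141, 0.0, 1.379]
force: [-0.8, 0.2, -0.0]
grip_width: 0.0941
```

Run:
```python
from h import *
rel([.432,-.080,.22],79)
snap('wrist','w1')
```

```text
t 1.55 turn [-0.02  0.01  0.02] shift [0.0048 0.0009 0.0003] now [ 0.4302 -0.0845  0.2203] [-1.7998e+02  1.0000e-02  7.9020e+01] F [-0.8  0.2 -0. ] M [-0.04 -0.03 -0.04] w 0.0941 q [-15.9   1.5 102.   -0.   76.5  -4.9]
```

View pics/w1.png

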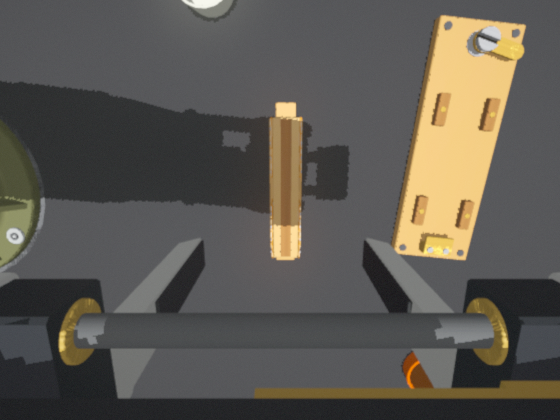

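The wrist view shows the block at pixel column 286, rows 103–258. The whole cradle is to its right, with the lock at (487,40) and the fixed clip at (438,245). I'll measure from this view.

```bash
cat >> h.py <<'E'
def rects(c,lo,hi,minA=60,box=None):
    P=cloud(c); m=(P[...,2]>lo)&(P[...,2]<hi)&(c['z_map']>0.1)
    if box: m&=(P[...,0]>box[0])&(P[...,0]<box[1])&(P[...,1]>box[2])&(P[...,1]<box[3])
    n,L,st,ce=cv2.connectedComponentsWithStats(m.astype(np.uint8))
    for i in range(1,n):
        if st[i,4]>minA:
            Q=P[L==i]; r=cv2.minAreaRect((Q[:,:2]*1000).astype(np.float32)); print(st[i,4],np.round(ce[i]),'ctr',np.round(r[0],1),np.round(r[1],1),round(r[2],1),'z',np.round(np.median(Q[:,2]),4))
E
python3 - <<'E'
from h import *
c=load('w1'); P=cloud(c); print('bench',np.median(P[120:200,210:250,2]))
B=(.3,.8,-.35,.15)
for lo,hi in((.036,.055),(.012,.021),(.021,.03),(.031,.045)): print(lo); rects(c,lo,hi,40,B)
E
```

```text
bench 0.0013368348808036647
0.036
237 [206.   5.] ctr [388.5 121.3] [11.8 41.9] 77.9 z 0.0486
163 [492.  33.] ctr [677.5  41.1] [10.  23.3] 59.5 z 0.0373
159 [486.  45.] ctr [670.3  29.1] [10.  22.1] 61.1 z 0.0374
4080 [286. 186.] ctr [432.7 -83. ] [162.7  36. ] 78.9 z 0.0454
0.012
60 [220.  10.] ctr [397.7 123. ] [33.9  6.7] 13.7 z 0.0163
16231 [454. 135.] ctr [640.2 -75.6] [280.2  97.3] 73.2 z 0.0172
0.021
69 [217.   9.] ctr [396.6 121.6] [34.3  6.6] 10.9 z 0.0256
412 [441. 109.] ctr [625.2 -27.2] [36.  12.6] 73.7 z 0.027
424 [490. 115.] ctr [679.6 -43.7] [36.1 13.2] 73.9 z 0.0268
328 [420. 210.] ctr [ 590.4 -141.8] [36.  12.5] 73.2 z 0.0268
347 [465. 215.] ctr [ 645.1 -158.5] [36.2 13.6] 71.2 z 0.0268
0.031
110 [212.   8.] ctr [391.7 120.2] [ 8.3 38.1] 88.4 z 0.0371
812 [495.  43.] ctr [688.   27.8] [24.2 55.9] 62.3 z 0.0337
62 [299. 135.] ctr [458.2 -19.1] [28.  10.4] 75.3 z 0.0442
141 [274. 157.] ctr [428.4 -44.5] [39.4 12.4] 78.3 z 0.0444
95 [297. 162.] ctr [451.2 -52.1] [30.7 18. ] 62.4 z 0.0443
51 [294. 183.] ctr [440.8 -77.1] [16.2 14.9] 79.6 z 0.0447
99 [276. 204.] ctr [419.2 -93.5] [33.4 11.4] 75.2 z 0.0446
271 [296. 230.] ctr [ 434.5 -130.6] [70.  13.5] 79.4 z 0.0443
169 [276. 237.] ctr [ 410.9 -134.8] [50.9 12.3] 78.9 z 0.0443
459 [438. 246.] ctr [ 605.9 -189.7] [23. 35.] 73.2 z 0.0322
```

Run:
```python
from h import *
rel([.4327,-.083,.032],78.9)
```

```text
t 1.6 turn [-0.02  0.01  0.07] shift [0.0022 0.0023 0.1883] now [ 0.4301 -0.0847  0.2203] [-1.7998e+02  1.0000e-02  7.8970e+01] F [-0.2  0.6  0.8] M [-0.02 -0.08  0.02] w 0.0939 q [-15.9   1.5 102.   -0.   76.5  -4.9]
```

>>> send_rows --pt "0 0 0 0.002 0.002 0.03 1" --pt "0 0 0 0.002 0.002 0.075 1" --pt "0 0 0 0.002 0.002 0.115 1" --pt "0 0 0 0.002 0.002 0.15 1" --pt "0 0 0 0.002 0.002 0.175 1" --pt "0 0 0 0.002 0.002 0.188 1" --pt "0 0 0 0.002 0.002 0.188 1" --pt "0 0 0 0.002 0.002 0.188 1"

```text
time_s: 2.4
ee_pos: [0.4329, -0.083, 0.033]
eef_rot: [3.141, 0.0, 1.378]
force: [0.1, 0.4, -1.0]
grip_width: 0.0941
```

Run:
```python
from h import *
rel([.4327,-.083,.032],78.9)
snap('wrist','w2');snap('side','s2')
a=cv2.imread('pics/s2.png')[190:320,210:370];cv2.imwrite('pics/s2c.png',cv2.resize(a,None,fx=4,fy=4))
```

```text
t 2.4 turn [0.02 0.   0.06] shift [ 0.     -0.0002  0.001 ] now [ 0.4329 -0.083   0.033 ] [179.98   0.    78.96] F [ 0.1  0.4 -1. ] M [-0.04 -0.08  0.02] w 0.0941 q [-15.6  16.2 113.   -0.   50.7  -4.6]
```

View pics/w2.png

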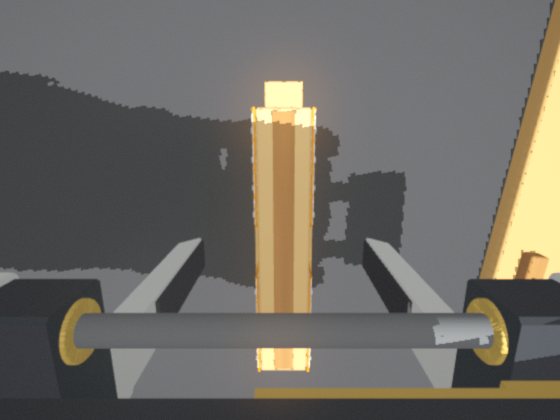

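View pics/s2c.png

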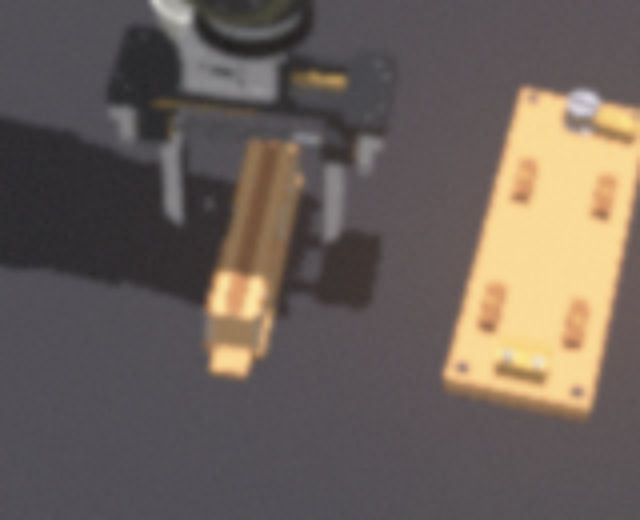

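The block sits between the fingers, with its top running from row 107 to row 370 in the wrist view. I'll check that it is centred lengthwise, then grip.

Run:
```python
from h import *
c=load('w2')
rects(c,.036,.055,200,(.3,.6,-.25,.05))
a=plane(c,284,107,.044);b=plane(c,284,370,.044);print(a,b,(a+b)/2,np.linalg.norm(a-b))
```

```text
11864 [283. 206.] ctr [436.5 -63.8] [124.4  35.8] 78.9 z 0.0454
230 [198. 250.] ctr [385.2 -71.4] [ 9.1 20.7] 20.4 z 0.0503
236 [369. 250.] ctr [481.4 -89.6] [20.8  9.4] 44.1 z 0.0508
1143 [283. 359.] ctr [ 418.6 -155.2] [18.2 35.1] 79.8 z 0.0452
[ 0.44870832 -0.00232597  0.044     ] [ 0.41734421 -0.16364443  0.044     ] [ 0.43302627 -0.0829852   0.044     ] 0.16433914598146013
```

>>> send_rows --pt "0 0 0 0 0 0.001 -0.2" --pt "0 0 0 0 0 0.001 -0.6" --pt "0 0 0 0 0 0.001 -1" --pt "0 0 0 0 0 0.001 -1" --pt "0 0 0 0 0 0.001 -1" --pt "0 0 0 0 0 0.001 -1" --force 25

```text
time_s: 3.1
ee_pos: [0.4329, -0.0822, 0.0314]
eef_rot: [-3.142, 0.0, 1.379]
force: [0.4, -1.0, 0.2]
grip_width: 0.0495
```

>>> send_rows --pt "0 0 0 0 0 0 -1" --pt "0 0 0 0 0 0 -1" --pt "0 0 0 0 0 0 -1" --pt "0 0 0 0 0 0 -1" --pt "0 0 0 0 0 0 -1"

```text
time_s: 3.6
ee_pos: [0.433, -0.0823, 0.0314]
eef_rot: [3.141, -0.0, 1.379]
force: [1.6, -0.4, -0.7]
grip_width: 0.0292
```

Run:
```python
from h import *
rel([.6397,-.0775,.105],73.2)
```

```text
t 3.6 turn [ 0.01 -0.    5.83] shift [ 0.044   0.202  -0.0735] now [ 0.433  -0.0823  0.0314] [179.99  -0.    79.03] F [ 1.6 -0.4 -0.7] M [-0.11 -0.29  0.01] w 0.0292 q [-15.5  16.4 113.1   0.   50.5  -4.6]
```

>>> send_rows --pt "0 0 0 0 0 -0.02 -1" --pt "0 0 0 0 0 -0.045 -1" --pt "0 0 0 0 0.01 -0.07 -1" --pt "0 0 1 0.01 0.045 -0.074 -1" --pt "0 0 2 0.02 0.09 -0.074 -1" --pt "0 0 4 0.03 0.135 -0.074 -1" --pt "0 0 5.8 0.04 0.175 -0.074 -1" --pt "0 0 5.8 0.044 0.202 -0.074 -1"

```text
time_s: 4.4
ee_pos: [0.6412, -0.0769, 0.1043]
eef_rot: [-3.14, 0.0, 1.278]
force: [0.0, -1.2, -3.7]
grip_width: 0.029
```

>>> send_rows --pt "0 0 0 0 0 0 -1" --pt "0 0 0 0 0 0 -1" --pt "0 0 0 0 0 0 -1"

```text
time_s: 4.7
ee_pos: [0.6387, -0.0775, 0.1051]
eef_rot: [-3.14, 0.0, 1.278]
force: [-0.9, -0.9, -3.9]
grip_width: 0.0292
```

Run:
```python
from h import *
rel([.6397,-.0775,.06],73.2)
c=snap('wrist','w3')
rects(c,.090,.14,300,(.5,.8,-.25,.15))
for lo,hi in((.012,.021),(.022,.03)): print(lo); rects(c,lo,hi,40,(.5,.8,-.3,.15))
```

```text
t 4.7 turn [-0.07  0.01  0.03] shift [0.0003 0.001  0.0451] now [ 0.6387 -0.0775  0.1051] [-1.7993e+02  1.0000e-02  7.3230e+01] F [-0.9 -0.9 -3.9] M [-0.03 -0.09 -0.02] w 0.0292 q [-10.2  33.6  76.   -0.   70.5   6.6]
12630 [284. 209.] ctr [644.4 -57.3] [120.5  53.1] 73.9 z 0.119
1271 [283. 360.] ctr [ 617.1 -147.4] [19.8 35.6] 72.8 z 0.1188
0.012
11180 [284. 122.] ctr [654.5 -30. ] [183.2  96.3] 73.2 z 0.0173
1227 [447. 176.] ctr [ 784.6 -105.9] [  3.8 249. ] 2.5 z 0.0165
0.022
1184 [452. 175.] ctr [ 784.6 -102.3] [  3.6 241.6] 2.8 z 0.0259
356 [248. 162.] ctr [623.2 -26.5] [34.7  7.1] 73.2 z 0.0272
539 [321. 162.] ctr [680.6 -44.3] [35.8 10.5] 73.2 z 0.0272
49 [254. 305.] ctr [ 587.3 -150.7] [17.9  3. ] 71.6 z 0.0272
51 [313. 305.] ctr [ 640. -167.] [16.4  3.8] 74.3 z 0.027
```

View pics/w3.png

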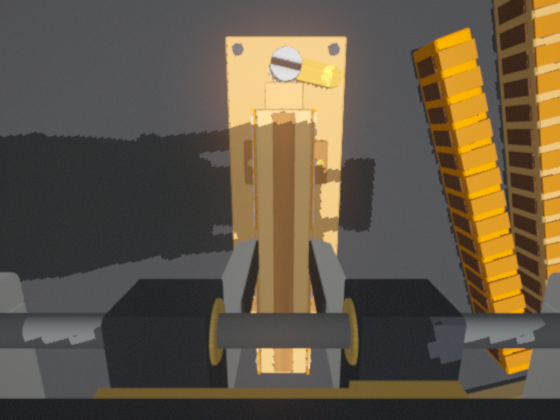

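>>> send_rows --pt "0 0 0 0 0.0012 0 -1" --pt "0 0 0 0 0.0012 0.01 -1" --pt "0 0 0 0 0.0012 0.025 -1" --pt "0 0 0 0 0.0012 0.038 -1" --pt "0 0 0 0 0.0012 0.046 -1" --pt "0 0 0 0 0.0012 0.05 -1" --pt "0 0 0 0 0.0012 0.053 -1" --pt "0 0 0 0 0.0012 0.055 -1"

```text
time_s: 5.55
ee_pos: [0.6409, -0.0779, 0.0505]
eef_rot: [3.141, -0.0, 1.278]
force: [0.1, 0.5, -3.7]
grip_width: 0.0291
```

>>> send_rows --pt "0 0 0 0 0 0.001 -1" --pt "0 0 0 0 0 0.002 -1" --pt "0 0 0 0 0 0.002 -1"

```text
time_s: 5.85
ee_pos: [0.6408, -0.0779, 0.0485]
eef_rot: [3.141, -0.0, 1.278]
force: [-0.2, 0.1, -3.4]
grip_width: 0.0286
```

Run:
```python
from h import *
rel([.6351,-.0928,.048],73.2)
snap('side','s4')
a=cv2.imread('pics/s4.png')[190:320,260:420];cv2.imwrite('pics/s4c.png',cv2.resize(a,None,fx=4,fy=4))
a=snap('scene','c4')
a=cv2.imread('pics/c4.png')[160:290,160:320];cv2.imwrite('pics/c4c.png',cv2.resize(a,None,fx=4,fy=4))
```

```text
t 5.85 turn [ 0.01 -0.    0.03] shift [-0.0159 -0.0011  0.0005] now [ 0.6408 -0.0779  0.0485] [179.99  -0.    73.23] F [-0.2  0.1 -3.4] M [ 0.04 -0.09  0.  ] w 0.0286 q [-10.2  37.4  78.    0.   64.6   6.6]
```

View pics/s4c.png

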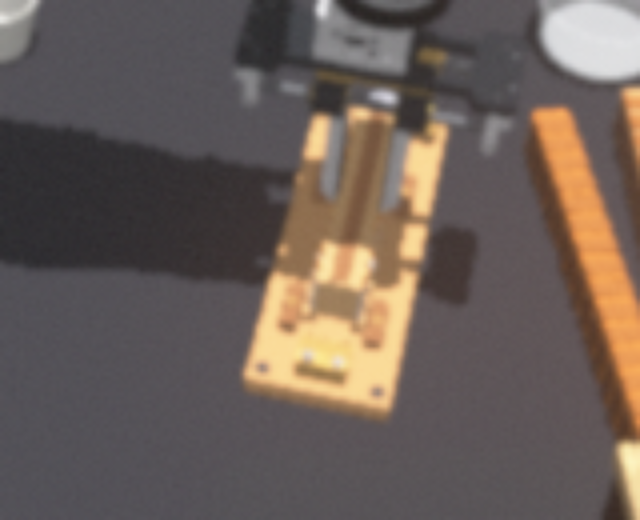

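View pics/c4c.png

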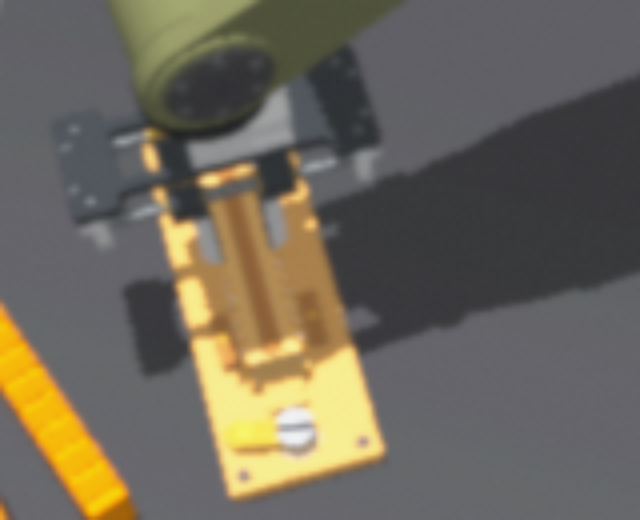

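>>> send_rows --pt "0 0 0 0 -0.0008 0.0005 -1" --pt "0 0 0 0 -0.0008 0.001 -1" --pt "0 0 0 0 -0.0008 0.0015 -1" --pt "0 0 0 0 -0.0008 0.0015 -1"

```text
time_s: 6.35
ee_pos: [0.64, -0.0776, 0.0475]
eef_rot: [3.141, -0.0, 1.278]
force: [-3.5, 1.1, 3.0]
grip_width: 0.0293
```

>>> send_rows --pt "0 0 0 -0.002 0 -0.0005 -1" --pt "0 0 0 -0.005 0 -0.0005 -1" --pt "0 0 0 -0.008 0 -0.0005 -1" --pt "0 0 0 -0.01 0 -0.0005 -1" --pt "0 0 0 -0.012 0 -0.0005 -1"

```text
time_s: 6.85
ee_pos: [0.6365, -0.0893, 0.0475]
eef_rot: [3.141, -0.0, 1.278]
force: [1.1, 2.2, 0.3]
grip_width: 0.0292
```

>>> send_rows --pt "0 0 0 -0.001 0 0 -1" --pt "0 0 0 -0.002 0 0 -1"

```text
time_s: 7.05
ee_pos: [0.636, -0.0911, 0.0475]
eef_rot: [3.141, -0.0, 1.278]
force: [0.7, 1.5, -0.1]
grip_width: 0.0292
```

>>> send_rows --pt "0 0 0 -0.001 0 0 -1" --pt "0 0 0 -0.001 0 0 -1"

```text
time_s: 7.25
ee_pos: [0.6357, -0.0921, 0.0475]
eef_rot: [3.141, 0.0, 1.278]
force: [-0.6, 1.2, -0.4]
grip_width: 0.0291
```

>>> send_rows --pt "0 0 0 -0.001 0 0 -1" --pt "0 0 0 -0.001 0 0 -1"

```text
time_s: 7.45
ee_pos: [0.6354, -0.0929, 0.0474]
eef_rot: [3.142, -0.0, 1.278]
force: [0.3, 3.1, 0.2]
grip_width: 0.0295
```

>>> send_rows --pt "0 0 0 -0.001 0 0 -1" --pt "0 0 0 -0.001 0 0 -1"

```text
time_s: 7.65
ee_pos: [0.6353, -0.093, 0.0475]
eef_rot: [3.141, -0.001, 1.278]
force: [2.2, 8.5, -0.7]
grip_width: 0.0292
```

>>> send_rows --pt "0 0 0 -0.001 0 0 -1" --pt "0 0 0 -0.001 0 0 -1"

```text
time_s: 7.85
ee_pos: [0.6353, -0.0932, 0.0477]
eef_rot: [3.141, -0.002, 1.279]
force: [3.5, 12.4, 2.0]
grip_width: 0.0292
```

>>> send_rows --pt "0 0 0 0.002 0 0 -1" --pt "0 0 0 0.002 0 0 -1" --pt "0 0 0 0.002 0 0 -0.6" --pt "0 0 0 0.002 0 0 -0.2" --pt "0 0 0 0.002 0 0 -0.2" --pt "0 0 0 0.002 0 0 -0.2" --pt "0 0 0 0.002 0 0 -0.2"

```text
time_s: 8.55
ee_pos: [0.6353, -0.0932, 0.0474]
eef_rot: [-3.142, 0.0, 1.278]
force: [0.0, -0.5, -0.3]
grip_width: 0.0377
```

Run:
```python
from h import *
rel([.6353,-.093,.14],73.2)
c=snap('wrist','w5')
a=snap('side','s5')
a=cv2.imread('pics/s5.png')[190:320,260:420];cv2.imwrite('pics/s5c.png',cv2.resize(a,None,fx=4,fy=4))
```

```text
t 8.55 turn [-0.    0.01  0.02] shift [ 0.0002 -0.0001 -0.0926] now [ 0.6353 -0.0932  0.0474] [-1.800e+02  1.000e-02  7.322e+01] F [ 0.  -0.5 -0.3] M [-0.07 -0.08  0.02] w 0.0377 q [-11.6  37.1  78.7  -0.   64.2   5.2]
```

View pics/w5.png

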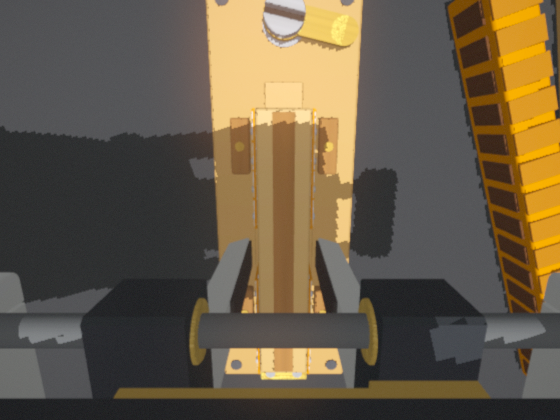

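View pics/s5c.png

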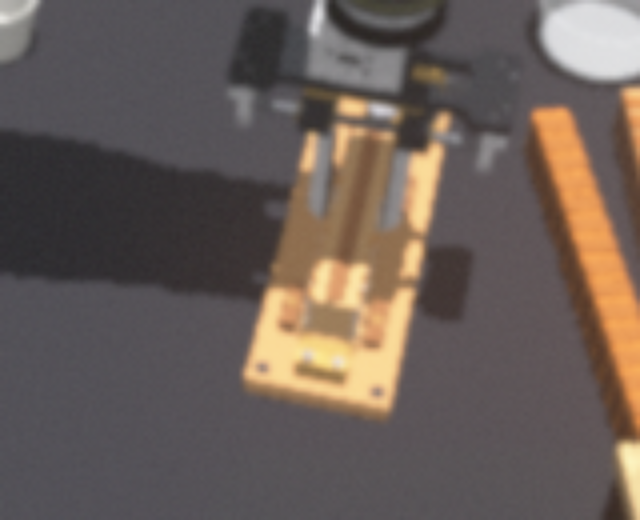

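>>> send_rows --pt "0 0 0 0 0 0 0.2" --pt "0 0 0 0 0 0 0.2" --pt "0 0 0 0 0 0 0.2" --pt "0 0 0 0 0 -0.02 0.2" --pt "0 0 0 0 0 -0.05 0.2" --pt "0 0 0 0 0 -0.09 0.2" --pt "0 0 0 0 0 -0.13 0.2" --pt "0 0 0 0 0 -0.15 0.2"

```text
time_s: 9.45
ee_pos: [0.6361, -0.0931, 0.2015]
eef_rot: [3.137, -0.0, 1.278]
force: [-0.3, 0.3, -0.3]
grip_width: 0.0563
```

>>> send_rows --pt "0 0 0 0 0 0 0.2" --pt "0 0 0 0 0 0 0.2"

```text
time_s: 9.65
ee_pos: [0.6351, -0.0929, 0.1966]
eef_rot: [-3.141, 0.0, 1.278]
force: [-0.1, 0.4, -0.6]
grip_width: 0.0562
```

Run:
```python
from h import *
rel([.6353,-.093,.2],73.2)
c=snap('wrist','w6')
rects(c,.036,.055,200,(.5,.8,-.3,.15));print()
rects(c,.022,.030,100,(.5,.8,-.3,.15))
rects(c,.012,.021,1000,(.5,.8,-.3,.15))
a=cv2.imread('pics/w6.png')[60:160,230:360];cv2.imwrite('pics/w6c.png',cv2.resize(a,None,fx=6,fy=6,interpolation=cv2.INTER_CUBIC))
```

```text
t 9.65 turn [-0.04  0.    0.03] shift [-0.      0.0002 -0.0034] now [ 0.6351 -0.0929  0.1966] [-179.96    0.     73.23] F [-0.1  0.4 -0.6] M [-0.06 -0.06  0.  ] w 0.0562 q [-11.6  29.1  70.4   0.   80.5   5.2]
4334 [423. 145.] ctr [ 789.1 -111.9] [ 22.1 263.2] 0.1 z 0.044

576 [413. 156.] ctr [ 784.8 -107.5] [  2.8 250.9] 2.8 z 0.0262
357 [284. 110.] ctr [661.6  -6. ] [15.6 23.8] 73.2 z 0.0253
368 [258. 140.] ctr [625.6 -27.1] [35.4 11.2] 72.0 z 0.0273
367 [310. 140.] ctr [680.  -43.5] [35.4 11.1] 74.3 z 0.0272
307 [260. 243.] ctr [ 591.  -141.6] [35.5 12. ] 73.0 z 0.027
306 [308. 243.] ctr [ 645.6 -158. ] [35.1 12. ] 73.6 z 0.027
11704 [283. 151.] ctr [640.5 -76.3] [279.9  96.2] 73.1 z 0.0173
```

View pics/w6.png

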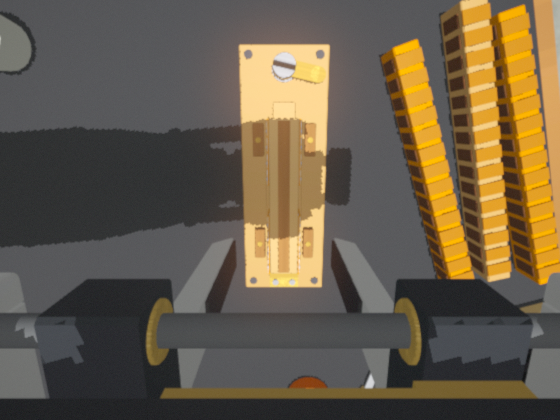

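Run:
```python
from h import *
for nm in ('w6','w5','w1'):
    c=load(nm); img=c['pixels'].astype(int); P=cloud(c)
    u0,v0=proj(c,[.6738,.0352,.036]); print(nm,u0,v0)
    lum=img.sum(2); yy,xx=np.mgrid[:420,:560]; Rp=foc(c)*.0115/(c['R']@np.array([.6738,.0352,.036])+c['t'])[2]
    m=(np.hypot(xx-u0,yy-v0)<Rp*0.95)
    th=np.median(lum[m])*0.6; k=m&(lum<th)
    pts=np.array([plane(c,u,v,.036)[:2]*1000 for v,u in zip(*np.nonzero(k))])
    l=cv2.fitLine(pts.astype(np.float32),cv2.DIST_HUBER,0,.01,.01).ravel(); print(k.sum(),pts.mean(0),'slot ang',np.degrees(np.arctan2(l[1],l[0])))
    # grey head blob
    g=(np.ptp(img,axis=2)<40)&(lum>300)&(np.hypot(xx-u0,yy-v0)<Rp*2)
    pts=np.array([plane(c,u,v,.036)[:2]*1000 for v,u in zip(*np.nonzero(g))]); print('head',cv2.minEnclosingCircle(pts.astype(np.float32)))
    # clip top z~30 yellow
    k=(P[...,2]>.027)&(P[...,2]<.036)&(np.hypot(P[...,0]-.674,P[...,1]-.035)<.06)&(np.hypot(P[...,0]-.674,P[...,1]-.035)>.015)
    q=P[k][:,:2]*1000; r=cv2.minAreaRect(q.astype(np.float32)); mm=q.mean(0)-[673.8,35.2]; print('clip',k.sum(),r,np.degrees(np.arctan2(mm[1],mm[0])))
```

```text
w6 283.84364239509944 65.28901674711031
84 [673.94706545  35.82992344] slot ang -30.30855
head ((674.775146484375, 37.95478820800781), 18.023778915405273)
clip 473 ((680.161376953125, 12.089963912963867), (64.50939178466797, 30.784204483032227), 29.804357528686523) -30.033099146065414
w5 283.48721798034313 12.736816826360041
324 [674.04284017  35.61586925] slot ang -29.620228
head ((673.0479125976562, 31.92789077758789), 13.931955337524414)
clip 1585 ((685.5606079101562, 4.179584503173828), (61.24997329711914, 32.0443000793457), 53.20744323730469) -30.27206107889857
w1 488.53844380130204 38.906857374966535
82 [673.25707554  36.53452012] slot ang -29.219793
head ((671.13671875, 37.18187713623047), 19.835590362548828)
clip 455 ((699.6029052734375, 21.08285140991211), (16.86283302307129, 30.59498405456543), 61.338523864746094) -29.91294403996818
```

View pics/w6c.png

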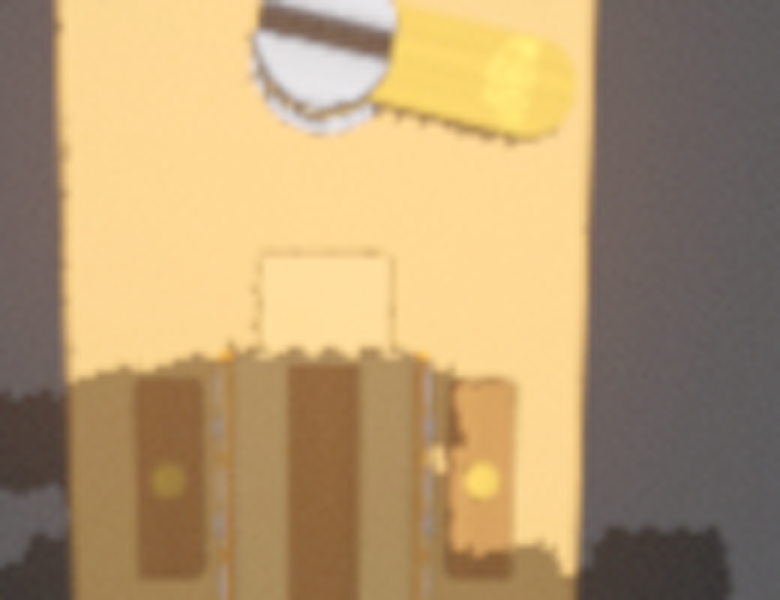

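Run:
```python
from h import *
rel([.560,.351,.27],4.5)
```

```text
t 9.7 turn [-0.1   0.08 68.73] shift [ 0.4034 -0.1999 -0.0738] now [ 0.6349 -0.0929  0.1958] [-1.7988e+02  1.0000e-02  7.3230e+01] F [ 0.7 -0.6 -0.9] M [-0.08 -0.05  0.02] w 0.0564 q [-11.6  29.2  70.4  -0.   80.5   5.2]
```

>>> send_rows --pt "0 0 6 0.03 -0.015 -0.03 0.2" --pt "0 0 14 0.07 -0.035 -0.05 0.2" --pt "0 0 22 0.11 -0.055 -0.074 0.2" --pt "0 0 30 0.15 -0.075 -0.074 0.2" --pt "0 0 38 0.19 -0.095 -0.074 0.2" --pt "0 0 46 0.23 -0.115 -0.074 0.2" --pt "0 0 54 0.27 -0.135 -0.074 0.2" --pt "0 0 62 0.31 -0.155 -0.074 0.2"

```text
time_s: 10.5
ee_pos: [0.5755, 0.2502, 0.2696]
eef_rot: [3.141, 0.003, 0.19]
force: [1.3, 0.2, 0.5]
grip_width: 0.0565
```

Run:
```python
from h import *
rel([.560,.351,.27],4.5)
```

```text
t 10.5 turn [0.03 0.14 6.4 ] shift [ 0.0038 -0.1019 -0.0004] now [0.5755 0.2502 0.2696] [1.7998e+02 1.5000e-01 1.0900e+01] F [1.3 0.2 0.5] M [-0.    0.04  0.01] w 0.0565 q [20.2 25.3 66.5  0.  88.4 99.3]
```

>>> send_rows --pt "0 0 6 0.002 -0.04 0 0.2" --pt "0 0 6.4 0.003 -0.075 0 0.2" --pt "0 0 6.4 0.004 -0.1 0 0.2" --pt "0 0 6.4 0.004 -0.1 0 0.2" --pt "0 0 6.4 0.004 -0.1 0 0.2"

```text
time_s: 11.0
ee_pos: [0.5606, 0.3473, 0.2698]
eef_rot: [3.14, 0.002, 0.085]
force: [0.2, -0.5, 0.1]
grip_width: 0.0565
```

Run:
```python
from h import *
rel([.560,.351,.27],4.5)
c=snap('wrist','w7')
rects(c,.145,.175,100,(.3,.8,.2,.5));rects(c,.078,.09,100,(.3,.8,.2,.5))
```

```text
t 11.0 turn [0.07 0.12 0.37] shift [-0.0003 -0.0038 -0.0003] now [0.5606 0.3473 0.2698] [1.7993e+02 1.2000e-01 4.8700e+00] F [ 0.2 -0.5  0.1] M [ 0.03 -0.01 -0.05] w 0.0565 q [ 28.6  29.9  59.8  -0.   90.4 113.7]
855 [279. 205.] ctr [559.3 350.6] [29.9 33.7] 31.4 z 0.1647
631 [279. 262.] ctr [499.1 345.7] [27.9 28.8] 83.6 z 0.1568
225 [279. 308.] ctr [445.7 340.9] [11.  28.4] 4.6 z 0.1529
852 [266.  10.] ctr [749.1 384.5] [  1.5 229.4] 0.0 z 0.0839
5057 [280. 228.] ctr [497.7 346. ] [198.4  64.1] 4.5 z 0.0854
```

View pics/w7.png

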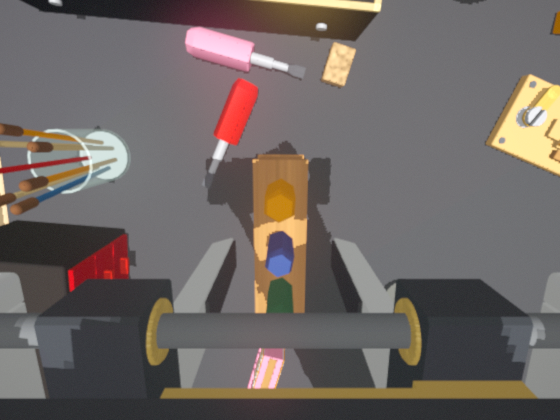

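Run:
```python
from h import *
for nm in('w7','scene0'):
    c=load(nm);P=cloud(c)
    k=(P[...,2]>.157)&(P[...,2]<.175)&(np.hypot(P[...,0]-.559,P[...,1]-.351)<.03)
    q=np.array([plane(c,u,v,.164)[:2]*1000 for v,u in zip(*np.nonzero(k))]); ctr=cv2.minAreaRect(q.astype(np.float32))[0]; print(nm,len(q),ctr)
    w=[]
    for a in range(0,60,2):
        s=0
        for j in range(3):
            d=np.array([np.cos(np.radians(a+60*j)),np.sin(np.radians(a+60*j))]); t=q@d; s+=np.percentile(t,99)-np.percentile(t,1)
        w.append(round(s/3,2))
    print(w)
```

```text
w7 748 (560.6441650390625, 350.6070251464844)
[np.float64(28.6), np.float64(28.63), np.float64(28.69), np.float64(28.69), np.float64(28.6), np.float64(28.49), np.float64(28.35), np.float64(28.21), np.float64(28.06), np.float64(27.91), np.float64(27.81), np.float64(27.74), np.float64(27.6), np.float64(27.53), np.float64(27.46), np.float64(27.37), np.float64(27.33), np.float64(27.37), np.float64(27.43), np.float64(27.45), np.float64(27.57), np.float64(27.63), np.float64(27.8), np.float64(27.9), np.float64(27.98), np.float64(28.05), np.float64(28.15), np.float64(28.26), np.float64(28.38), np.float64(28.51)]
scene0 167 (561.0067138671875, 354.08624267578125)
[np.float64(27.94), np.float64(28.07), np.float64(28.17), np.float64(28.23), np.float64(28.26), np.float64(28.27), np.float64(28.24), np.float64(28.17), np.float64(28.03), np.float64(27.88), np.float64(27.74), np.float64(27.6), np.float64(27.5), np.float64(27.34), np.float64(27.22), np.float64(27.17), np.float64(27.16), np.float64(27.04), np.float64(26.95), np.float64(26.83), np.float64(26.88), np.float64(27.03), np.float64(27.12), np.float64(27.22), np.float64(27.32), np.float64(27.4), np.float64(27.5), np.float64(27.57), np.float64(27.6), np.float64(27.78)]
```

Run:
```python
from h import *
rel([.560,.3508,.125],4.2)
```

```text
t 11.05 turn [0.05 0.09 0.61] shift [-0.0004 -0.0043  0.1452] now [0.5609 0.3467 0.2702] [1.7995e+02 9.0000e-02 4.8100e+00] F [-1.1 -0.  -0.5] M [-0.03  0.   -0.06] w 0.0566 q [ 28.5  29.9  59.8  -0.   90.4 113.7]
```

>>> send_rows --pt "0 0 0.6 0 -0.004 0 0.2" --pt "0 0 0.6 0 -0.004 0.02 0.2" --pt "0 0 0.6 0 -0.004 0.05 0.2" --pt "0 0 0.6 0 -0.004 0.08 0.2" --pt "0 0 0.6 0 -0.004 0.11 0.2" --pt "0 0 0.6 0 -0.004 0.135 0.2" --pt "0 0 0.6 0 -0.004 0.145 0.2" --pt "0 0 0.6 0 -0.004 0.145 0.2"

```text
time_s: 11.85
ee_pos: [0.5604, 0.3507, 0.1255]
eef_rot: [3.141, 0.002, 0.073]
force: [-0.5, -0.5, 0.9]
grip_width: 0.0562
```

Run:
```python
from h import *
rel([.560,.3508,.125],4.2)
c=snap('wrist','w8');rects(c,.155,.175,100,(.3,.8,.2,.5))
c=snap('side','s8')
a=cv2.imread('pics/s8.png')[60:190,220:380];cv2.imwrite('pics/s8c.png',cv2.resize(a,None,fx=4,fy=4))
```

```text
t 11.85 turn [ 0.05  0.1  -0.03] shift [-0.0004 -0.0001  0.0005] now [0.5604 0.3507 0.1255] [1.7995e+02 1.0000e-01 4.1700e+00] F [-0.5 -0.5  0.9] M [-0.02 -0.06 -0.02] w 0.0562 q [ 28.9  34.8  71.3  -0.   74.  114.7]
2645 [283. 268.] ctr [560.8 350.7] [31.  29.9] 1.6 z 0.1649
593 [220. 264.] ctr [561.  380.9] [21.3 10. ] 38.9 z 0.1658
600 [347. 263.] ctr [565.5 320.1] [ 9.5 21.2] 58.6 z 0.166
1202 [283. 366.] ctr [497.4 345.9] [23.2 25.1] 83.9 z 0.1573
```

View pics/w8.png

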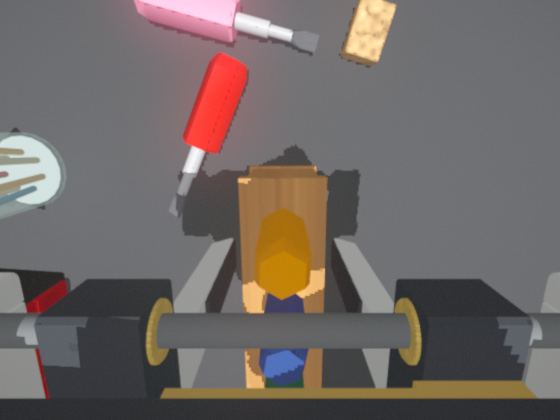

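View pics/s8c.png

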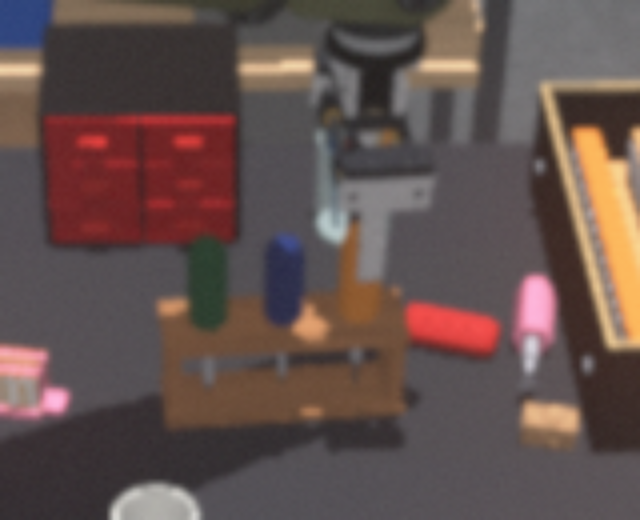

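Run:
```python
from h import *
snap('scene','c8')
import numpy as np
r=[cv2.resize(cv2.imread(f'pics/{n}.png')[280:400,270:430],None,fx=2.5,fy=2.5) for n in('scene0','c4','c8')]
s=[cv2.resize(cv2.imread(f'pics/{n}.png')[80:180,230:390],None,fx=2.5,fy=2.5)for n in('side0','s5','s8')]
cv2.imwrite('pics/cmp.png',np.vstack([np.hstack(r)[:, ::1],np.hstack(s)])[:, :1200]); im=cv2.imread('pics/cmp.png'); cv2.imwrite('pics/cmp.png',cv2.resize(im,(800,int(im.shape[0]*800/im.shape[1]))))
```

```text
(no output)
```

View pics/cmp.png

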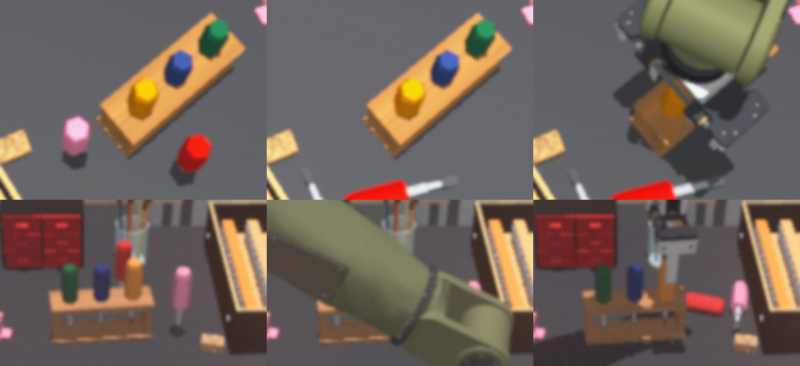

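The red and pink look-alikes were balancing upright at the start. They had already toppled by 5.85 s, before the arm went near them, so I leave them alone. The amber handle is centred between the fingers at (283,268), so I grip it.

>>> send_rows --pt "0 0 0 0 0 0.001 -1" --pt "0 0 0 0 0 0.001 -1" --pt "0 0 0 0 0 0.001 -1" --pt "0 0 0 0 0 0.001 -1" --pt "0 0 0 0 0 0.001 -1" --pt "0 0 0 0 0 0.001 -1" --pt "0 0 0 0 0 0.001 -1" --force 45

```text
time_s: 12.7
ee_pos: [0.5607, 0.3515, 0.1257]
eef_rot: [-3.141, -0.0, 0.074]
force: [0.6, -1.3, 2.7]
grip_width: 0.0294
```

Run:
```python
from h import *
rel([.560,.3508,.125],4.2)
```

```text
t 12.7 turn [-0.01 -0.03  0.03] shift [-0.0007  0.0006  0.0007] now [0.5607 0.3515 0.1257] [-1.7999e+02 -3.0000e-02  4.2300e+00] F [ 0.6 -1.3  2.7] M [ 0.02 -0.06 -0.01] w 0.0294 q [ 28.9  34.8  71.3   0.   73.9 114.7]
```

>>> send_rows --pt "0 0 0 0 0 -0.01 -1" --pt "0 0 0 0 0 -0.03 -1" --pt "0 0 0 0 0 -0.06 -1" --pt "0 0 0 0 0 -0.09 -1" --pt "0 0 0 0 0 -0.115 -1" --pt "0 0 0 0 0 -0.125 -1" --pt "0 0 0 0 0 -0.125 -1"

```text
time_s: 13.4
ee_pos: [0.5607, 0.3516, 0.2516]
eef_rot: [-3.141, -0.002, 0.074]
force: [0.4, -1.0, -2.3]
grip_width: 0.0298
```

Run:
```python
from h import *
rel([.6739,.0355,.20],60.3)
```

```text
t 13.4 turn [ 1.000e-02 -1.100e-01 -5.607e+01] shift [0.0895 0.3236 0.0515] now [0.5607 0.3516 0.2516] [-1.7995e+02 -1.0000e-01  4.2300e+00] F [ 0.4 -1.  -2.3] M [ 0.02  0.02 -0.02] w 0.0298 q [ 28.9  30.3  61.5   0.   88.1 114.7]
```

>>> send_rows --pt "0 0 -7 0.01 0.035 0 -1" --pt "0 0 -14 0.022 0.08 0 -1" --pt "0 0 -22 0.034 0.125 0 -1" --pt "0 0 -30 0.046 0.17 0.01 -1" --pt "0 0 -38 0.058 0.215 0.02 -1" --pt "0 0 -46 0.07 0.255 0.03 -1" --pt "0 0 -53 0.08 0.29 0.04 -1" --pt "0 0 -56 0.088 0.315 0.05 -1"

```text
time_s: 14.2
ee_pos: [0.6714, 0.0412, 0.1979]
eef_rot: [-3.139, 0.002, 1.054]
force: [0.3, 0.7, -2.1]
grip_width: 0.0296
```

>>> send_rows --pt "0 0 0 0 0 0 -1" --pt "0 0 0 0 0 0 -1" --pt "0 0 0 0 0 0 -1"

```text
time_s: 14.5
ee_pos: [0.6712, 0.0448, 0.2001]
eef_rot: [-3.141, 0.0, 1.051]
force: [0.1, -0.6, -0.6]
grip_width: 0.0297
```

Run:
```python
from h import *
rel([.6739,.0355,.165],60.3)
snap('wrist','w9')
```

```text
t 14.5 turn [-0.03  0.01 -0.06] shift [-0.0068  0.007   0.0351] now [0.6712 0.0448 0.2001] [-1.7997e+02  1.0000e-02  6.0240e+01] F [ 0.1 -0.6 -0.6] M [ 0.   -0.05  0.01] w 0.0297 q [ 0.7 33.3 63.7  0.  83.  30.5]
```

View pics/w9.png

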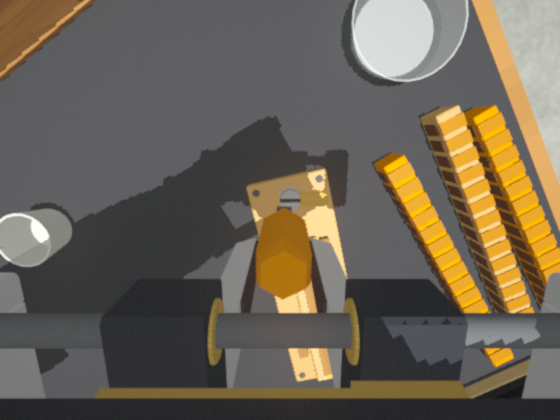

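>>> send_rows --pt "0 0 0 -0.003 0.004 0.012 -1" --pt "0 0 0 -0.0068 0.007 0.025 -1" --pt "0 0 0 -0.0068 0.007 0.035 -1" --pt "0 0 0 -0.0068 0.007 0.035 -1" --pt "0 0 0 -0.0068 0.007 0.035 -1"

```text
time_s: 15.05
ee_pos: [0.6741, 0.0345, 0.1652]
eef_rot: [-3.141, 0.0, 1.051]
force: [0.3, 0.1, -0.7]
grip_width: 0.0299
```

Run:
```python
from h import *
rel([.6739,.0355,.165],60.3)
for n,f,X in(('wrist','w10',0),('side','s10',0),('scene','c10',0)):
    c=snap(n,f); u,v=map(int,proj(c,[.6739,.0355,.06])); print(n,u,v, proj(c,[.6739,.0355,.036]),'tip at',proj(c,[.6739,.0355,.0533]))
    u=min(max(u,40),520);v=min(max(v,30),390)
    a=c['pixels'][v-30:v+30,u-40:u+40,::-1]; cv2.imwrite(f'pics/{f}c.png',cv2.resize(a,None,fx=8,fy=8,interpolation=cv2.INTER_CUBIC))
```

```text
t 15.05 turn [-0.03  0.01 -0.07] shift [ 0.0008 -0.0007  0.0002] now [0.6741 0.0345 0.1652] [-1.7997e+02  1.0000e-02  6.0230e+01] F [ 0.3  0.1 -0.7] M [ 0.   -0.02  0.03] w 0.0299 q [-0.2 34.8 65.9  0.  79.3 29.6]
wrist 282 206 (np.float64(282.95910081370835), np.float64(200.73383926189936)) tip at (np.float64(282.9173464662571), np.float64(204.55100400025785))
side 356 209 (np.float64(355.42761072672585), np.float64(215.78607413409105)) tip at (np.float64(356.0753160453766), np.float64(211.52862335107136))
scene 232 261 (np.float64(233.126143648631), np.float64(265.455233515182)) tip at (np.float64(232.4308271414582), np.float64(262.6790726844226))
```

View pics/w10c.png

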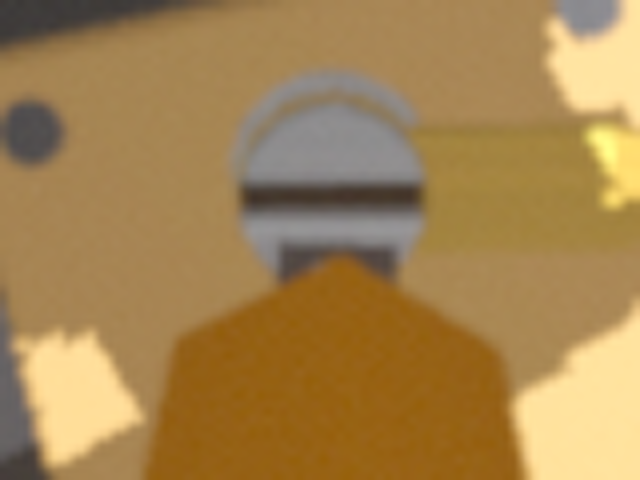

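View pics/s10c.png

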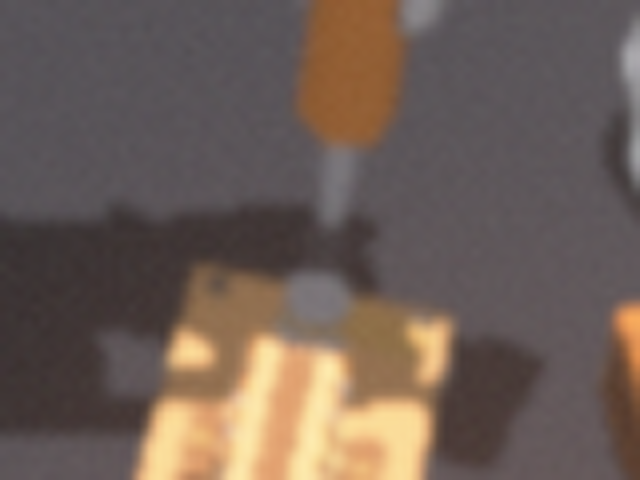

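View pics/c10c.png

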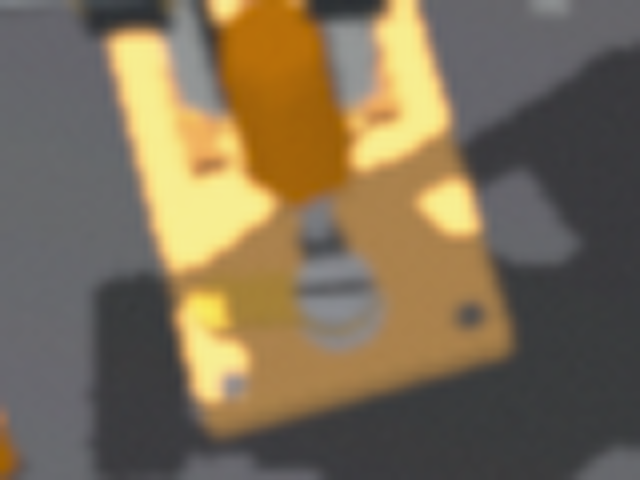

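Run:
```python
from h import *
yaw=np.radians(60.2); ex=np.array([np.cos(yaw),np.sin(yaw)]); ey=np.array([np.sin(yaw),-np.cos(yaw)])
T=np.array([.6741,.0345])
for f in('w10','s10','c10'):
    c=load(f);P=cloud(c)
    r=np.hypot(P[...,0]-T[0],P[...,1]-T[1])
    print(f)
    for lo in np.arange(.036,.2,.01):
        k=(P[...,2]>lo)&(P[...,2]<lo+.01)&(r<.03)&(c['z_map']>.1)
        if f=='w10': k&=False if lo<.04 else True
        if k.sum()<3: continue
        q=(P[k][:,:2]-T)*1000; a=q@ex; b=q@ey
        print(round(lo,3),k.sum(),'x',np.round(np.percentile(a,[2,50,98]),1),'y',np.round(np.percentile(b,[2,50,98]),1),'z',round(np.median(P[k][:,2]),4))
```

```text
w10
0.056 35 x [-1.1 -0.7 -0.3] y [-6.2  1.3  7. ] z 0.0606
0.066 11 x [-1.8 -0.3  0.3] y [-6.1 -4.2  6.8] z 0.0695
0.126 113 x [ 7.  11.4 15.5] y [-13.6   0.3  14.6] z 0.1323
0.136 150 x [ 7.2 11.5 15.4] y [-14.    0.3  14.2] z 0.1407
0.146 181 x [ 6.9 11.3 15.5] y [-13.8   0.3  14.7] z 0.1513
0.156 204 x [ 6.9 11.4 15.5] y [-14.1   0.9  14.6] z 0.1613
0.166 234 x [ 7.1 11.4 15.5] y [-14.4  -0.3  14.5] z 0.1713
0.176 427 x [ 7.1  9.2 15.3] y [-23.1   0.3  23.2] z 0.1816
0.186 706 x [-4.7  9.1 15.2] y [-25.5   0.8  25.5] z 0.1919
0.196 2932 x [-12.1   3.3  12.9] y [-22.7  -0.3  22.5] z 0.2042
s10
0.036 39 x [-11.7  -1.2   9.7] y [-12.8  -1.9  22.9] z 0.0397
0.056 10 x [-4.2 -1.3  0.3] y [-7.1 -0.   5.1] z 0.0611
0.066 12 x [-6.1 -2.3  1.4] y [-8.3 -1.1  4.4] z 0.069
0.076 10 x [-6.6 -3.6 -1. ] y [-5.8 -0.   4.2] z 0.0813
0.086 7 x [-8.1 -4.7 -2.5] y [-3.3  1.3  2.7] z 0.0932
0.096 7 x [-9.6 -6.1 -3.8] y [-6.6 -0.6  4.2] z 0.1011
0.106 12 x [-8.  -5.5 -1.1] y [-5.2 -0.6  4.5] z 0.1075
0.116 6 x [-9.5 -7.3 -6.2] y [-13.6   2.4   6.2] z 0.1193
0.126 23 x [-18.8 -12.4  -1.5] y [-14.1   0
[... 554 characters left out ...]
7  4. ] z 0.0609
0.066 8 x [0.1 2.5 3.5] y [-8.  -4.9  3.6] z 0.0706
0.076 6 x [2.7 3.1 4.9] y [-4.3 -1.   2.2] z 0.0801
0.086 5 x [1.3 3.3 6. ] y [-5.3 -2.8  1.5] z 0.0878
0.096 5 x [4.5 6.5 7.2] y [-6.3 -1.7  2.5] z 0.1012
0.126 27 x [-4.8 12.6 17.9] y [-16.5  -4.6  12. ] z 0.1308
0.136 27 x [ 9.  12.8 17.9] y [-14.8  -3.7  12.1] z 0.1399
0.146 24 x [ 7.6 13.2 18.1] y [-15.9  -3.3  13.2] z 0.1505
0.156 31 x [ 5.  13.9 17.6] y [-16.4  -3.7  10.6] z 0.1611
0.166 26 x [ 8.4 12.4 17.7] y [-15.4  -1.2  13.1] z 0.1712
0.176 39 x [ 9.5 11.4 17.6] y [-25.9  -3.8  22.6] z 0.1822
0.186 67 x [-6.1 11.1 16.7] y [-28.5  -4.8  22.5] z 0.1916
0.196 151 x [-11.1   6.6  14.7] y [-24.4   0.5  22.4] z 0.2026
```

>>> send_rows --pt "0 0 0 0.0022 -0.0005 0.004 -1" --pt "0 0 0 0.0022 -0.0005 0.009 -1" --pt "0 0 0 0.0022 -0.0005 0.013 -1" --pt "0 0 0 0.0022 -0.0005 0.015 -1" --pt "0 0 0 0.0022 -0.0005 0.015 -1"

```text
time_s: 15.7
ee_pos: [0.6747, 0.0365, 0.1499]
eef_rot: [-3.141, 0.0, 1.051]
force: [0.2, 0.8, -1.6]
grip_width: 0.0295
```

Run:
```python
from h import *
rel([.6739,.0355,.150],60.3)
for n,f,X in(('wrist','w11',0),):
    c=snap(n,f); u,v=map(int,proj(c,[.6739,.0355,.06])); print(n,u,v, proj(c,[.6739,.0355,.036]))
    a=c['pixels'][v-30:v+30,u-40:u+40,::-1]; cv2.imwrite(f'pics/{f}c.png',cv2.resize(a,None,fx=8,fy=8,interpolation=cv2.INTER_CUBIC))
```

```text
t 15.7 turn [-0.04  0.02 -0.07] shift [-0.0013 -0.0002 -0.0001] now [0.6747 0.0365 0.1499] [-1.7996e+02  2.0000e-02  6.0230e+01] F [ 0.2  0.8 -1.6] M [-0.04 -0.05 -0.05] w 0.0295 q [-0.  35.5 66.8 -0.  77.7 29.8]
wrist 283 212 (np.float64(283.4992823024308), np.float64(206.14265326204344))
```

View pics/w11c.png

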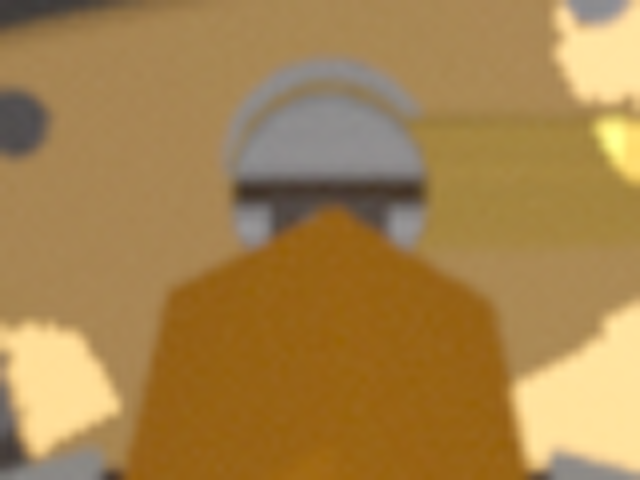

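Run:
```python
from h import *
c=load('w11'); yaw=np.radians(60.2); ex=np.array([np.cos(yaw),np.sin(yaw),0]); L=np.array([.6739,.0355,.036])
g=lambda X:(np.array(proj(c,X))-[243,182])*8
for d in(-.0022,0,.0022): print('slot',d,g(L+d*ex))
for d in(-.001,0,.001):
  print('tip',d,g(np.array([.6747,.0365,.0382])+(-.0013+d)*ex))
px=c['pixels'].astype(int).sum(2)
print(px[196:218,278],px[196:218,283],px[196:218,288],px[196:218,273])
```

```text
slot -0.0022 [323.97993393 210.77166524]
slot 0 [323.99425842 193.1412261 ]
slot 0.0022 [324.00863214 175.45018744]
tip -0.001 [325.6071273  205.67499089]
tip 0 [325.61496064 197.60229997]
tip 0.001 [325.62280629 189.51692204]
[411 430 425 422 429 430 418 381 283 187 192 218 222 224 241 265 265 254
 267 262 272 274] [424 425 428 426 429 430 422 382 279 173 196 237 261 273 276 265 274 265
 266 269 267 274] [424 427 430 431 429 431 420 385 278 184 187 226 227 244 266 267 269 265
 267 268 271 269] [409 394 381 382 389 401 411 385 289 182 179 274 371 420 450 420 380 342
 282 266 267 274]
```

>>> send_rows --pt "0 0 0 0.0009 0 0 -1" --pt "0 0 0 0.0009 0 0.001 -1" --pt "0 0 0 0.0009 0 0.002 -1" --pt "0 0 0 0.0009 0 0.003 -1" --pt "0 0 0 0.0009 0 0.003 -1"

```text
time_s: 16.25
ee_pos: [0.6752, 0.0373, 0.1472]
eef_rot: [-3.141, 0.0, 1.051]
force: [-0.3, 0.0, -1.4]
grip_width: 0.0297
```

>>> send_rows --pt "0 0 0 0 0 0.001 -1" --pt "0 0 0 0 0 0.002 -1" --pt "0 0 0 0 0 0.002 -1"

```text
time_s: 16.55
ee_pos: [0.6752, 0.0373, 0.1452]
eef_rot: [-3.141, 0.0, 1.051]
force: [-0.2, -0.3, -1.4]
grip_width: 0.0298
```

>>> send_rows --pt "0 0 0 0 0 0.001 -1" --pt "0 0 0 0 0 0.002 -1" --pt "0 0 0 0 0 0.0025 -1" --pt "0 0 0 0 0 0.0025 -1"

```text
time_s: 16.95
ee_pos: [0.6753, 0.0373, 0.1428]
eef_rot: [-3.141, 0.0, 1.051]
force: [0.3, -0.1, -0.4]
grip_width: 0.0294
```

>>> send_rows --pt "0 0 0 0 0 0.0005 -1" --pt "0 0 0 0 0 0.001 -1" --pt "0 0 0 0 0 0.001 -1"

```text
time_s: 17.25
ee_pos: [0.6753, 0.0374, 0.1419]
eef_rot: [-3.142, 0.0, 1.051]
force: [0.2, 0.7, -1.7]
grip_width: 0.0297
```

Run:
```python
from h import *
rel([.6739,.0355,.142],60.3)
for n,f,X in(('wrist','w12',0),):
    c=snap(n,f); u,v=map(int,proj(c,[.6739,.0355,.06])); print(n,u,v, proj(c,[.6739,.0355,.036]))
    a=c['pixels'][v-30:v+30,u-40:u+40,::-1]; cv2.imwrite(f'pics/{f}c.png',cv2.resize(a,None,fx=8,fy=8,interpolation=cv2.INTER_CUBIC))
```

```text
t 17.25 turn [-0.    0.   -0.07] shift [-0.0023 -0.0003 -0.0001] now [0.6753 0.0374 0.1419] [-180.      0.     60.23] F [ 0.2  0.7 -1.7] M [-0.02 -0.05 -0.  ] w 0.0297 q [ 0.1 36.  67.3  0.  76.8 29.8]
wrist 283 215 (np.float64(283.3291805465604), np.float64(209.14258904138515))
```

View pics/w12c.png

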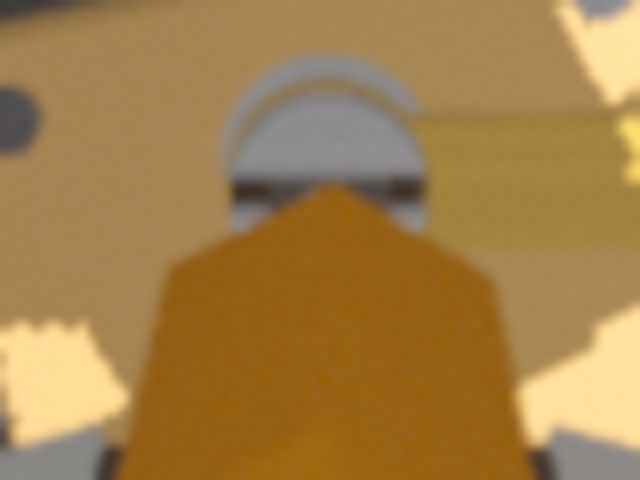

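The blade is in the slot: its tip is about 5.8 mm below the mouth and there is no contact force. Now I turn clockwise about the screw axis.

>>> send_rows --pt "0 0 5 0 0.0002 0 -1" --pt "0 0 10 -0.0001 0.0004 0 -1" --pt "0 0 15 -0.0002 0.0006 0 -1" --pt "0 0 20 -0.0002 0.0008 0 -1" --pt "0 0 25 -0.0003 0.0009 0 -1" --pt "0 0 30 -0.0005 0.0011 0 -1" --pt "0 0 35 -0.0006 0.0013 0 -1" --pt "0 0 40 -0.0007 0.0014 0 -1"

```text
time_s: 18.1
ee_pos: [0.676, 0.0362, 0.1419]
eef_rot: [-3.141, 0.0, 0.35]
force: [-1.7, 1.3, -0.3]
grip_width: 0.0297
```

Run:
```python
from h import *
rel([.6739,.0355,.142],60.3)
for n,f,X in(('wrist','w13',0),('scene','c13',0)):
    c=snap(n,f); u,v=map(int,proj(c,[.6739,.0355,.06])); print(n,u,v, proj(c,[.6739,.0355,.036]))
    a=c['pixels'][v-30:v+30,u-40:u+40,::-1]; cv2.imwrite(f'pics/{f}c.png',cv2.resize(a,None,fx=8,fy=8,interpolation=cv2.INTER_CUBIC))
```

```text
t 18.1 turn [-3.000e-02  1.000e-02 -4.027e+01] shift [-0.0022 -0.0001 -0.0001] now [0.676  0.0362 0.1419] [-1.7998e+02  2.0000e-02  2.0030e+01] F [-1.7  1.3 -0.3] M [0.17 0.33 0.12] w 0.0297 q [-0.  36.1 67.1  0.  76.9 69.9]
wrist 283 215 (np.float64(283.3175265781309), np.float64(208.78853803328295))
scene 232 261 (np.float64(233.126143648631), np.float64(265.455233515182))
```

View pics/w13c.png

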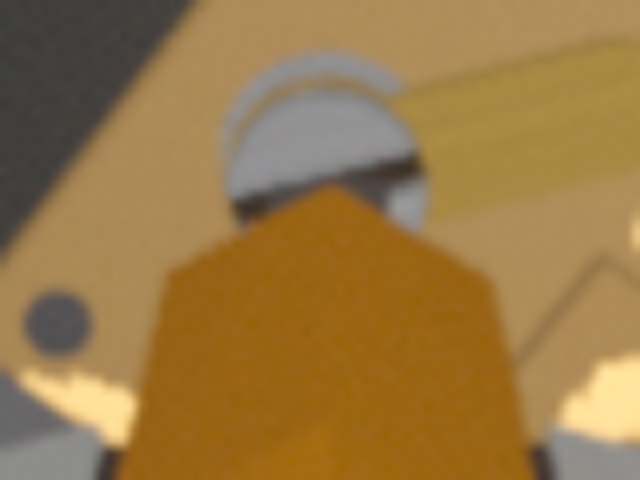

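View pics/c13c.png

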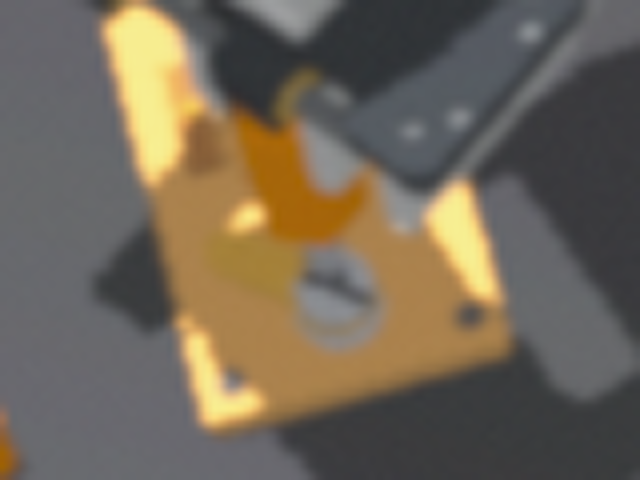

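The screw follows with about 12° of lag from play in the slot, and the clip is swinging. I keep turning.

>>> send_rows --pt "0 0 5 0 0.0002 0 -1" --pt "0 0 10 -0.0001 0.0004 0 -1" --pt "0 0 15 -0.0002 0.0006 0 -1" --pt "0 0 20 -0.0002 0.0008 0 -1" --pt "0 0 25 -0.0003 0.0009 0 -1" --pt "0 0 30 -0.0005 0.0011 0 -1" --pt "0 0 35 -0.0006 0.0013 0 -1" --pt "0 0 40 -0.0007 0.0014 0 -1"

```text
time_s: 19.0
ee_pos: [0.676, 0.0349, 0.1419]
eef_rot: [-3.141, 0.0, -0.345]
force: [1.1, 3.7, -2.5]
grip_width: 0.0299
```

Run:
```python
from h import *
rel([.6739,.0355,.142],60.3)
for n,f,X in(('wrist','w14',0),('scene','c14',0)):
    c=snap(n,f); u,v=map(int,proj(c,[.6739,.0355,.06]))
    a=c['pixels'][v-30:v+30,u-40:u+40,::-1]; cv2.imwrite(f'pics/{f}c.png',cv2.resize(a,None,fx=8,fy=8,interpolation=cv2.INTER_CUBIC))
```

```text
t 19.0 turn [-4.000e-02 -2.000e-02 -8.009e+01] shift [-0.0022  0.0001 -0.0001] now [0.676  0.0349 0.1419] [-1.7996e+02  1.0000e-02 -1.9790e+01] F [ 1.1  3.7 -2.5] M [0.69 0.11 0.11] w 0.0299 q [ -0.2  36.   67.1   0.   76.8 109.6]
```

View pics/w14c.png

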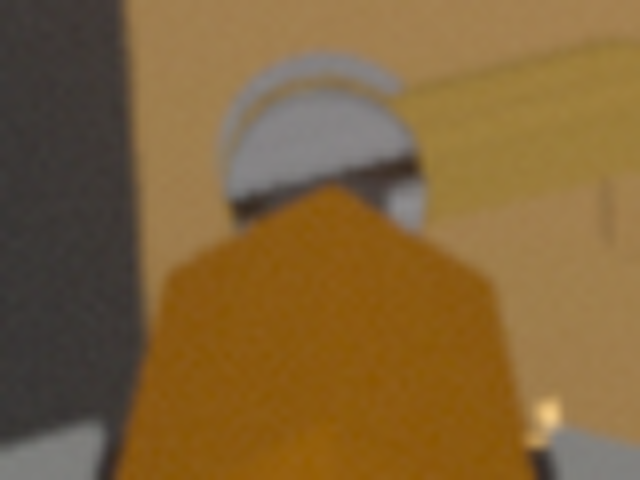

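View pics/c14c.png

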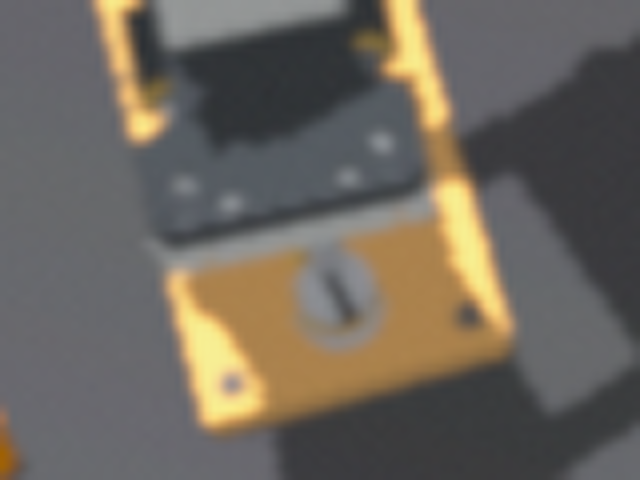

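>>> send_rows --pt "0 0 3 0 0.0001 0 -1" --pt "0 0 5 0 0.0002 0 -1" --pt "0 0 7 0 0.0003 0 -1" --pt "0 0 7 0 0.0003 0 -1"

```text
time_s: 19.5
ee_pos: [0.676, 0.0346, 0.1419]
eef_rot: [-3.141, 0.0, -0.464]
force: [1.0, 2.9, -2.2]
grip_width: 0.03
```

Run:
```python
from h import *
rel([.6739,.0355,.142],60.3)
```

```text
t 19.5 turn [-3.000e-02 -2.000e-02 -8.687e+01] shift [-0.0023  0.0001 -0.0001] now [0.676  0.0346 0.1419] [-1.7997e+02  1.0000e-02 -2.6570e+01] F [ 1.   2.9 -2.2] M [ 0.95 -0.06  0.08] w 0.03 q [ -0.2  36.   67.2   0.   76.8 116.4]
```

>>> send_rows --pt "0 0 1 0 0 0 -1" --pt "0 0 2 0 0.0001 0 -1" --pt "0 0 2 0 0.0001 0 -1"

```text
time_s: 19.8
ee_pos: [0.6759, 0.0343, 0.1419]
eef_rot: [-3.141, 0.0, -0.502]
force: [-0.1, 2.5, -2.7]
grip_width: 0.0297
```

Run:
```python
from h import *
rel([.6739,.0355,.142],60.3)
```

```text
t 19.8 turn [-2.000e-02 -2.000e-02 -8.906e+01] shift [-0.0024 -0.0001 -0.0001] now [0.6759 0.0343 0.1419] [-179.98    0.    -28.76] F [-0.1  2.5 -2.7] M [ 1.24 -0.08  0.07] w 0.0297 q [ -0.2  36.   67.2   0.   76.8 118.5]
```

>>> send_rows --pt "0 0 1 0 0 0 -1" --pt "0 0 2 0 0.0001 0 -1" --pt "0 0 2 0 0.0001 0 -1"

```text
time_s: 20.1
ee_pos: [0.6759, 0.0341, 0.142]
eef_rot: [-3.141, -0.0, -0.538]
force: [0.7, 4.3, -2.1]
grip_width: 0.0295
```

Run:
```python
from h import *
rel([.6739,.0355,.142],60.3)
```

```text
t 20.1 turn [-1.000e-02 -2.000e-02 -9.111e+01] shift [-0.0024 -0.0002 -0.    ] now [0.6759 0.0341 0.142 ] [-179.98   -0.    -30.81] F [ 0.7  4.3 -2.1] M [ 1.41 -0.28  0.07] w 0.0295 q [ -0.2  36.   67.2   0.   76.8 120.6]
```

Run:
```python
from h import *
for n,f,X in(('wrist','w15',0),('side','s15',0)):
    c=snap(n,f); u,v=map(int,proj(c,[.6739,.0355,.06]))
    if n=='wrist': v-=0; 
    a=c['pixels'][v-35:v+35,u-45:u+45,::-1]; cv2.imwrite(f'pics/{f}c.png',cv2.resize(a,None,fx=8,fy=8,interpolation=cv2.INTER_CUBIC))
c=load('w15'); img=c['pixels'].astype(int); P=cloud(c)
k=(P[...,2]>.027)&(P[...,2]<.0345)&(np.hypot(P[...,0]-.674,P[...,1]-.0355)<.05)&(np.hypot(P[...,0]-.674,P[...,1]-.0355)>.015)
q=P[k][:,:2]*1000-[673.9,35.5]; print(k.sum(),np.degrees(np.arctan2(*q.mean(0)[::-1])))
for r0 in(16,22,28,34,40):
    kk=abs(np.hypot(*q.T)-r0)<3; a=np.degrees(np.arctan2(q[kk,1],q[kk,0])); print(r0,kk.sum(),np.round(np.percentile(a,[2,50,98]),1) if kk.sum() else '')
```

```text
507 -106.59214782600102
16 75 [-135.2 -105.9  -79.4]
22 109 [-128.6 -105.3  -85.8]
28 109 [-123.4 -106.2  -90.9]
34 111 [-120.9 -106.8  -93.2]
40 94 [-118.  -106.9  -95.3]
```

View pics/w15c.png

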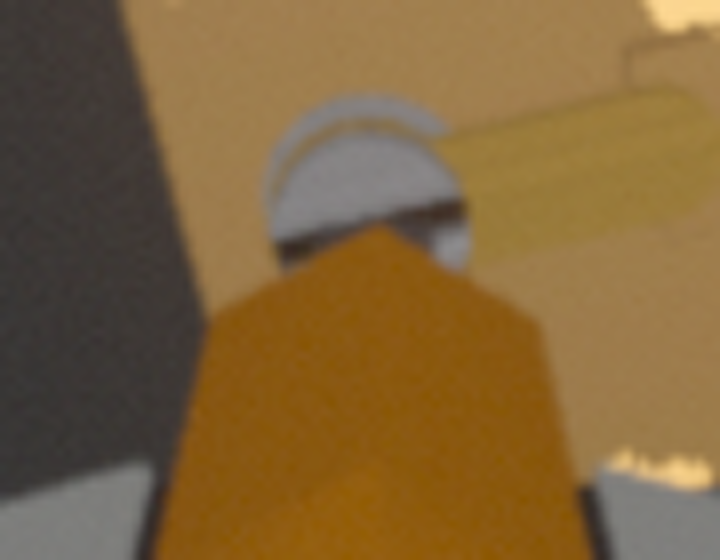

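View pics/w15.png

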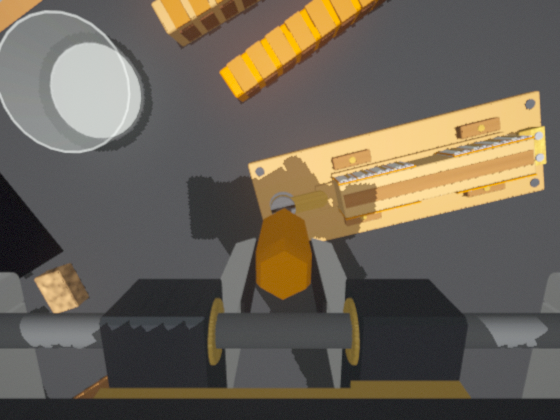

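View pics/s15c.png

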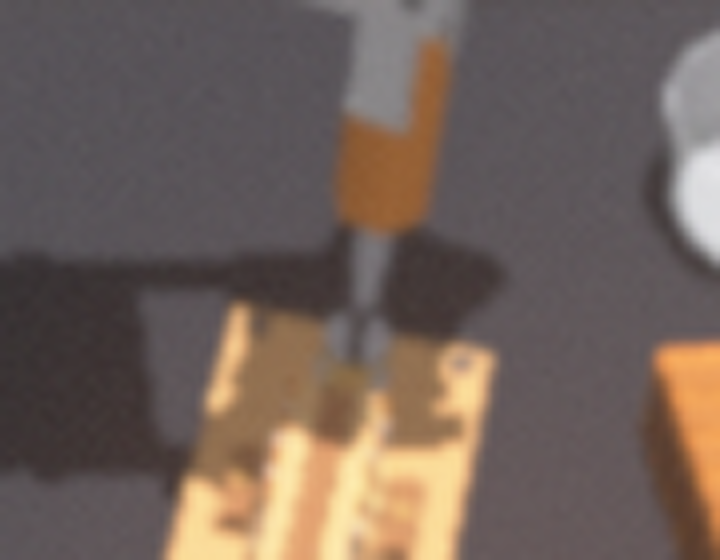

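>>> send_rows --pt "0 0 1 0 0 0 -1" --pt "0 0 2 0 0.0001 0 -1" --pt "0 0 2 0 0.0001 0 -1"

```text
time_s: 20.5
ee_pos: [0.6758, 0.034, 0.142]
eef_rot: [-3.141, -0.0, -0.573]
force: [2.0, 5.0, -2.2]
grip_width: 0.0297
```

Run:
```python
from h import *
rel([.6739,.0355,.142],60.3)
```

```text
t 20.5 turn [-1.000e-02 -1.000e-02 -9.312e+01] shift [-0.0024 -0.0002 -0.    ] now [0.6758 0.034  0.142 ] [-179.99   -0.    -32.82] F [ 2.   5.  -2.2] M [ 1.66 -0.34  0.14] w 0.0297 q [ -0.2  36.   67.2   0.   76.8 122.6]
```

>>> send_rows --pt "0 0 1 0 0 0 -1" --pt "0 0 2 0 0.0001 0 -1" --pt "0 0 2 0 0.0001 0 -1"

```text
time_s: 20.8
ee_pos: [0.6758, 0.0339, 0.142]
eef_rot: [-3.141, -0.0, -0.608]
force: [1.8, 4.6, -1.4]
grip_width: 0.0299
```

Run:
```python
from h import *
rel([.6739,.0355,.142],60.3)
c=snap('wrist','w16')
P=cloud(c)
k=(P[...,2]>.027)&(P[...,2]<.0345)&(np.hypot(P[...,0]-.674,P[...,1]-.0355)<.05)&(np.hypot(P[...,0]-.674,P[...,1]-.0355)>.015)
q=P[k][:,:2]*1000-[673.9,35.5]; print(k.sum(),np.degrees(np.arctan2(*q.mean(0)[::-1])))
```

```text
t 20.8 turn [-1.000e-02 -2.000e-02 -9.512e+01] shift [-0.0024 -0.0002 -0.    ] now [0.6758 0.0339 0.142 ] [-179.99   -0.    -34.82] F [ 1.8  4.6 -1.4] M [ 1.64 -0.38  0.15] w 0.0299 q [ -0.2  36.   67.2   0.   76.8 124.6]
506 -106.62983652742768
```

>>> send_rows --pt "0 0 1 0 0 0 -1" --pt "0 0 2 0 0.0001 0 -1" --pt "0 0 3 0 0.0001 0 -1" --pt "0 0 3 0 0.0001 0 -1"

```text
time_s: 21.25
ee_pos: [0.6757, 0.0339, 0.142]
eef_rot: [-3.141, -0.0, -0.66]
force: [1.3, 4.9, -1.7]
grip_width: 0.0293
```

Run:
```python
from h import *
rel([.6739,.0355,.142],60.3)
c=snap('wrist','w17')
P=cloud(c)
k=(P[...,2]>.027)&(P[...,2]<.0345)&(np.hypot(P[...,0]-.674,P[...,1]-.0355)<.05)&(np.hypot(P[...,0]-.674,P[...,1]-.0355)>.015)
q=P[k][:,:2]*1000-[673.9,35.5]; print(k.sum(),np.degrees(np.arctan2(*q.mean(0)[::-1])))
rects(c,.02,.03,100,(.6,.72,-.25,.04))
cv2.imwrite('pics/w17c.png',cv2.resize(c['pixels'][165:245,230:350,::-1],None,fx=6,fy=6,interpolation=cv2.INTER_CUBIC))
```

```text
t 21.25 turn [-0.000e+00 -2.000e-02 -9.812e+01] shift [-0.0025 -0.0002 -0.    ] now [0.6757 0.0339 0.142 ] [-1.7998e+02 -1.0000e-02 -3.7820e+01] F [ 1.3  4.9 -1.7] M [ 1.65 -0.49  0.28] w 0.0293 q [ -0.2  36.   67.2   0.   76.8 127.6]
507 -106.70718886261142
621 [470. 104.] ctr [ 645.  -157.8] [37.2 12.1] 73.3 z 0.0269
1275 [389. 153.] ctr [652.7 -86.4] [182.8  38.3] 85.6 z 0.0251
525 [345. 152.] ctr [679.5 -43.5] [36.1 12.2] 73.3 z 0.0271
239 [365. 210.] ctr [622.7 -26.1] [35.7  7.3] 73.6 z 0.0273
```

View pics/w17c.png

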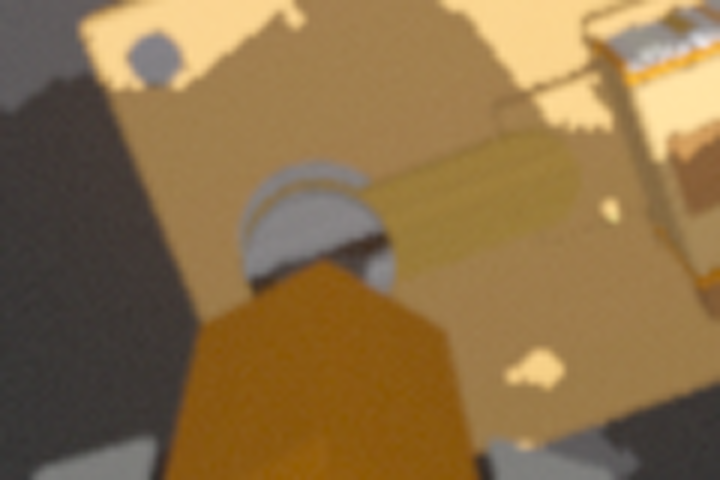

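The clip has stopped at −106.7°, against an expected −106.8° at the stop. More turning only raises the torque, from 0.07 to 0.28 N m. I back off within the slot play to unload the blade, then lift out.

>>> send_rows --pt "0 0 -4 0 -0.0001 0 -1" --pt "0 0 -8 0 -0.0003 0 -1" --pt "0 0 -12 0 -0.0005 0 -1" --pt "0 0 -14 0 -0.0006 0 -1" --pt "0 0 -14 0 -0.0006 0 -1"

```text
time_s: 21.8
ee_pos: [0.6759, 0.0335, 0.1419]
eef_rot: [3.14, 0.0, -0.415]
force: [-0.9, -0.3, -2.4]
grip_width: 0.0299
```

Run:
```python
from h import *
rel([.6739,.0355,.142],60.3)
```

```text
t 21.8 turn [ 6.000e-02  6.000e-02 -8.408e+01] shift [-0.0026 -0.0011 -0.0001] now [0.6759 0.0335 0.1419] [179.92   0.   -23.78] F [-0.9 -0.3 -2.4] M [0.1  0.17 0.03] w 0.0299 q [-2.000e-01  3.600e+01  6.710e+01 -1.000e-01  7.690e+01  1.136e+02]
```

Forces and moments are near zero. Lifting out.

>>> send_rows --pt "0 0 0 0 0 -0.002 -1" --pt "0 0 0 0 0 -0.006 -1" --pt "0 0 0 0 0 -0.012 -1" --pt "0 0 0 0 0 -0.025 -1" --pt "0 0 0 0 0 -0.05 -1" --pt "0 0 0 0 0 -0.085 -1" --pt "0 0 0 0 0 -0.11 -1" --pt "0 0 0 0 0 -0.11 -1"

```text
time_s: 22.6
ee_pos: [0.6771, 0.0342, 0.2573]
eef_rot: [-3.139, -0.007, -0.415]
force: [0.3, 0.0, -0.8]
grip_width: 0.0299
```

Run:
```python
from h import *
rel([.5607,.3515,.25],4.2)
c=snap('scene','c18');d=snap('side','s18');w=snap('wrist','w18')
a=[cv2.resize(x['pixels'][y0:y0+130,x0:x0+130,::-1],(400,400),interpolation=cv2.INTER_CUBIC) for x,x0,y0 in((c,160,165),(d,285,195))]
cv2.imwrite('pics/m18.png',np.hstack(a))
yaw=np.radians(-23.8); ex=np.array([np.cos(yaw),np.sin(yaw)]); ey=np.array([np.sin(yaw),-np.cos(yaw)]);T=np.array([.676,.0335])
P=cloud(w); r=np.hypot(P[...,0]-T[0],P[...,1]-T[1])
for lo in np.arange(.13,.3,.015):
    k=(P[...,2]>lo)&(P[...,2]<lo+.015)&(r<.025)
    if k.sum()>3:
        q=(P[k][:,:2]-T)*1000; print(round(lo,3),k.sum(),np.round(np.percentile(q@ex,[2,50,98]),1),np.round(np.percentile(q@ey,[2,50,98]),1))
```

```text
t 22.6 turn [ -0.07  -0.44 -27.98] shift [-0.2345 -0.2434  0.0064] now [0.6771 0.0342 0.2573] [-179.83   -0.4   -23.78] F [ 0.3  0.  -0.8] M [ 0.06  0.03 -0.  ] w 0.0299 q [ -0.2  32.4  57.7  -0.   89.5 113.6]
0.13 11 [-1.5 -1.3 -1. ] [-4.1  2.2  6.8]
0.145 34 [-1.8 -1.1 -0.5] [-6.3 -1.1  6.8]
0.205 68 [ 7.  11.4 15.1] [-13.6  -0.5  14. ]
0.22 230 [ 6.6 11.2 15.2] [-13.9   0.2  14.6]
0.235 289 [ 6.7 11.  15.2] [-14.2   0.8  14.5]
0.25 350 [ 6.9 11.  15.2] [-14.7   0.2  15.1]
0.265 711 [ 7.   9.  15.2] [-22.4  -0.4  22.2]
0.28 3214 [-12.    3.7  13.4] [-20.4   0.2  20.6]
0.295 707 [-7.8  8.4  9.2] [-23.   14.7  22.9]
```

View pics/m18.png

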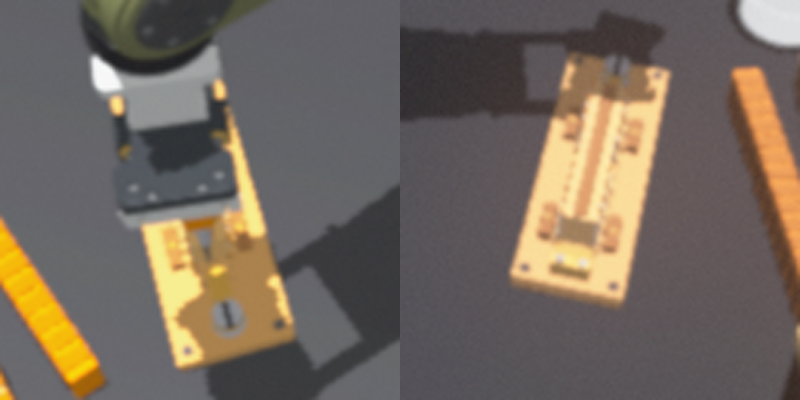

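View pics/w18.png

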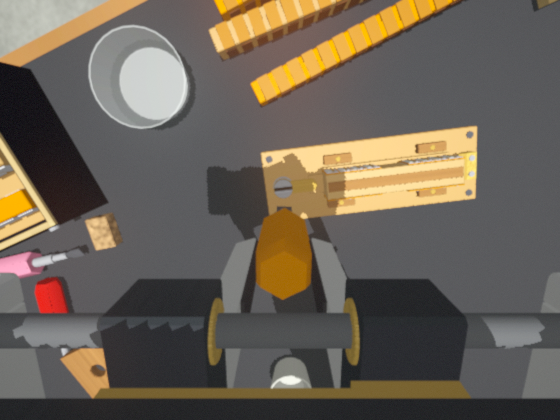

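The clip lies over the block's foot, and the driver sits in the grip as before. Next it goes back to the rack.

>>> send_rows --pt "0 0 -4 -0.02 -0.02 0 -1" --pt "0 0 -8 -0.05 -0.052 0 -1" --pt "0 0 -12 -0.085 -0.088 0 -1" --pt "0 0 -16 -0.12 -0.125 0 -1" --pt "0 0 -20 -0.155 -0.16 0 -1" --pt "0 0 -24 -0.19 -0.197 0 -1" --pt "0 0 -28 -0.218 -0.226 0.003 -1" --pt "0 0 -28 -0.234 -0.242 0.006 -1"

```text
time_s: 23.55
ee_pos: [0.5574, 0.3529, 0.2441]
eef_rot: [3.141, 0.002, 0.079]
force: [0.6, -1.0, -1.5]
grip_width: 0.0293
```

>>> send_rows --pt "0 0 0 0 0 0 -1" --pt "0 0 0 0 0 0 -1" --pt "0 0 0 0 0 0 -1"

```text
time_s: 23.85
ee_pos: [0.5598, 0.3489, 0.2454]
eef_rot: [3.141, 0.001, 0.073]
force: [0.7, 0.1, -1.0]
grip_width: 0.0295
```

Run:
```python
from h import *
rel([.5607,.3515,.20],4.2)
```

```text
t 23.85 turn [ 0.03  0.04 -0.05] shift [ 0.0011 -0.0026  0.0454] now [0.5598 0.3489 0.2454] [1.7997e+02 4.0000e-02 4.1500e+00] F [ 0.7  0.1 -1. ] M [-0.   -0.04 -0.07] w 0.0295 q [ 28.8  30.3  62.4  -0.   87.4 114.6]
```

>>> send_rows --pt "0 0 0 0.0011 -0.0026 0.01 -1" --pt "0 0 0 0.0011 -0.0026 0.03 -1" --pt "0 0 0 0.0011 -0.0026 0.04 -1" --pt "0 0 0 0.0011 -0.0026 0.04 -1" --pt "0 0 0 0.0011 -0.0026 0.04 -1"

```text
time_s: 24.35
ee_pos: [0.5606, 0.3525, 0.2063]
eef_rot: [-3.141, -0.0, 0.073]
force: [-0.7, 0.8, -1.2]
grip_width: 0.03
```

Run:
```python
from h import *
rel([.5607,.3515,.1257],4.2)
w=snap('wrist','w19');c=snap('side','s19')
a=[cv2.resize(w['pixels'][150:280,210:360,::-1],(400,347),interpolation=cv2.INTER_CUBIC),cv2.resize(c['pixels'][75:175,245:360,::-1],(400,347),interpolation=cv2.INTER_CUBIC)]
cv2.imwrite('pics/m19.png',np.hstack(a)); rects(w,.078,.09,300,(.4,.65,.25,.45))
```

```text
t 24.35 turn [-0.01 -0.02  0.  ] shift [0.     0.0011 0.0806] now [0.5606 0.3525 0.2063] [-1.7999e+02 -2.0000e-02  4.2000e+00] F [-0.7  0.8 -1.2] M [0.03 0.05 0.06] w 0.03 q [ 29.   31.6  65.5   0.   82.9 114.8]
3364 [285. 194.] ctr [559.3 350.8] [75.1 64.1] 4.5 z 0.0853
373 [307. 301.] ctr [459.5 322.8] [37.2 23.9] 4.6 z 0.0853
379 [263. 301.] ctr [455.4 362.2] [35.7 23.9] 3.1 z 0.0854
```

View pics/m19.png

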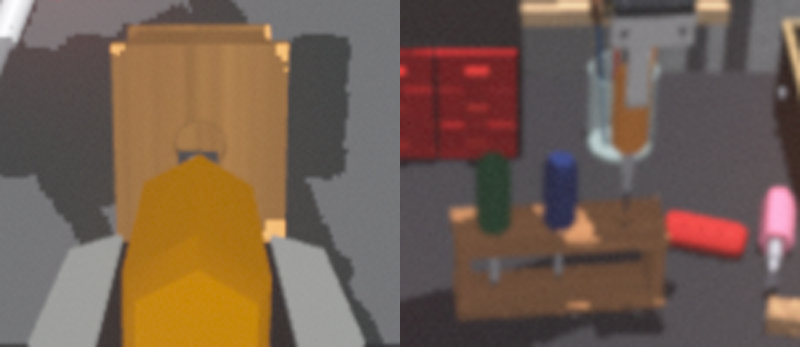

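>>> send_rows --pt "0 0 0 0 0.001 0.005 -1" --pt "0 0 0 0 0.001 0.012 -1" --pt "0 0 0 0 0.001 0.02 -1" --pt "0 0 0 0 0.001 0.02 -1"

```text
time_s: 24.85
ee_pos: [0.5599, 0.3514, 0.1842]
eef_rot: [3.141, 0.002, 0.074]
force: [0.7, 0.3, -1.6]
grip_width: 0.0297
```

>>> send_rows --pt "0 0 0 0 0 0.01 -1" --pt "0 0 0 0 0 0.02 -1" --pt "0 0 0 0 0 0.03 -1" --pt "0 0 0 0 0 0.04 -1" --pt "0 0 0 0 0 0.05 -1" --pt "0 0 0 0 0 0.055 -1" --pt "0 0 0 0 0 0.057 -1" --pt "0 0 0 0 0 0.057 -1"

```text
time_s: 25.65
ee_pos: [0.5604, 0.3517, 0.1289]
eef_rot: [-3.142, -0.0, 0.074]
force: [0.4, 0.3, -1.0]
grip_width: 0.0299
```

>>> send_rows --pt "0 0 0 0 0 0.001 -1" --pt "0 0 0 0 0 0.002 -1" --pt "0 0 0 0 0 0.003 -1" --pt "0 0 0 0 0 0.003 -1"

```text
time_s: 26.05
ee_pos: [0.5604, 0.3517, 0.1259]
eef_rot: [3.142, 0.0, 0.074]
force: [-0.5, -0.8, -2.0]
grip_width: 0.0297
```

>>> send_rows --pt "0 0 0 0 0 0.0005 -1" --pt "0 0 0 0 0 0.001 -1" --pt "0 0 0 0 0 0.001 -0.3" --pt "0 0 0 0 0 0.001 -0.1" --pt "0 0 0 0 0 0.001 0.1" --pt "0 0 0 0 0 0.001 0.2" --pt "0 0 0 0 0 0.001 0.2" --pt "0 0 0 0 0 0.001 0.2"

```text
time_s: 26.85
ee_pos: [0.5604, 0.3517, 0.1249]
eef_rot: [3.142, 0.0, 0.074]
force: [0.7, -1.0, 0.4]
grip_width: 0.0562
```

>>> send_rows --pt "0 0 0 0 0 0 0.2" --pt "0 0 0 0 0 0 0.2" --pt "0 0 0 0 0 0 0.2"

```text
time_s: 27.15
ee_pos: [0.5604, 0.3517, 0.1249]
eef_rot: [-3.142, -0.0, 0.074]
force: [0.2, -0.1, 0.2]
grip_width: 0.0566
```

Run:
```python
from h import *
rel([.5607,.3515,.1257],4.2)
w=snap('wrist','w20');c=snap('side','s20')
rects(w,.158,.175,200,(.4,.65,.25,.45))
a=[cv2.resize(w['pixels'][150:380,160:410,::-1],(400,347),interpolation=cv2.INTER_CUBIC),cv2.resize(c['pixels'][75:175,245:360,::-1],(400,347),interpolation=cv2.INTER_CUBIC)]
cv2.imwrite('pics/m20.png',np.hstack(a))
```

```text
t 27.15 turn [-0.   -0.    0.03] shift [ 0.0003  0.0002 -0.0008] now [0.5604 0.3517 0.1249] [-180.     -0.      4.23] F [ 0.2 -0.1  0.2] M [-0.01  0.02 -0.06] w 0.0566 q [ 28.9  34.8  71.4   0.   73.8 114.7]
2385 [284. 271.] ctr [560.5 351.1] [30.  28.4] 2.4 z 0.165
520 [219. 265.] ctr [560.8 381.7] [21.4  9.8] 38.4 z 0.1671
537 [348. 265.] ctr [565.4 321.2] [ 9.3 21.2] 59.7 z 0.167
```

View pics/m20.png

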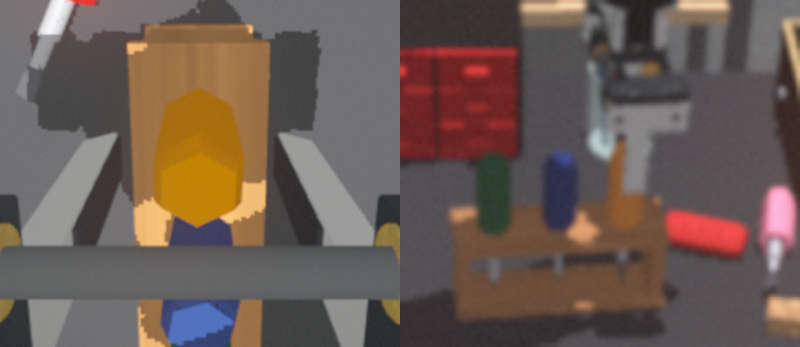

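The driver hangs in its hole, with its top at z 0.165 and centre at (560.5, 351.1). I retreat upward, then move back over the cradle for a last check.

>>> send_rows --pt "0 0 0 0 0 -0.01 0.2" --pt "0 0 0 0 0 -0.04 0.2" --pt "0 0 0 0 0 -0.08 0.2" --pt "0 0 0 0 0 -0.12 0.2" --pt "0 0 0 0 0 -0.15 0.2" --pt "0 0 0 0 0 -0.17 0.2" --pt "0 0 0 0 0.04 -0.17 0.2" --pt "0 0 0 0 0.08 -0.17 0.2"

```text
time_s: 28.05
ee_pos: [0.5661, 0.2716, 0.2961]
eef_rot: [-3.141, -0.001, 0.076]
force: [0.4, -0.4, -0.3]
grip_width: 0.0563
```

>>> send_rows --pt "0 0 -8 0.01 0.045 0 0.2" --pt "0 0 -16 0.015 0.09 0 0.2" --pt "0 0 -24 0.02 0.135 0 0.2" --pt "0 0 -32 0.025 0.18 0 0.2" --pt "0 0 -40 0.03 0.22 0 0.2" --pt "0 0 -48 0.03 0.26 0 0.2" --pt "0 0 -48 0.03 0.28 0 0.2" --pt "0 0 -48 0.03 0.28 0 0.2"

```text
time_s: 28.85
ee_pos: [0.6169, -0.0076, 0.2957]
eef_rot: [3.141, -0.0, 0.908]
force: [0.3, -0.3, -0.1]
grip_width: 0.0567
```

Run:
```python
from h import *
rel([.6,.0,.25],60)
w=snap('wrist','w21');c=snap('side','s21');s=snap('scene','c21')
B=(.5,.75,-.3,.12)
print('reeds/top');rects(w,.05,.075,200,B)
print('16');rects(w,.012,.021,1000,B)
print('24');rects(w,.022,.0285,60,B)
P=cloud(w)
k=(P[...,2]>.028)&(P[...,2]<.0345)&(np.hypot(P[...,0]-.674,P[...,1]-.0355)<.05)&(np.hypot(P[...,0]-.674,P[...,1]-.0355)>.015)
q=P[k][:,:2]*1000-[673.9,35.5]; print('clip',k.sum(),np.degrees(np.arctan2(*q.mean(0)[::-1])))
print('handles');rects(s,.145,.175,80,(.4,.7,.25,.5))
```

```text
t 28.85 turn [ 0.04 -0.   -7.96] shift [-0.0044 -0.018   0.0456] now [ 0.6169 -0.0076  0.2957] [ 1.7996e+02 -1.0000e-02  5.2040e+01] F [ 0.3 -0.3 -0.1] M [ 0.01 -0.01  0.  ] w 0.0567 q [-4.1 23.3 65.9 -0.  90.8 33.9]
reeds/top
1949 [324. 205.] ctr [640.4 -74.9] [125.7  35.8] 73.2 z 0.0613
16
6533 [316. 184.] ctr [640.4 -75.9] [280.   96.2] 73.2 z 0.0172
24
335 [311. 191.] ctr [624.7 -68.6] [166.   30.3] 61.3 z 0.0252
206 [334. 173.] ctr [679.9 -43.9] [36.  12.1] 73.1 z 0.0269
190 [296. 187.] ctr [625.3 -27.3] [36.1 11.8] 73.2 z 0.0271
133 [359. 244.] ctr [ 645.2 -158.5] [36.7 11.6] 74.1 z 0.0268
174 [324. 259.] ctr [ 590.8 -141.6] [35.7 12. ] 73.1 z 0.0268
clip 235 -106.48177017427459
handles
168 [400. 299.] ctr [436.9 343.8] [27.  29.9] 82.3 z 0.1579
160 [379. 317.] ctr [499.  349.2] [26.2 28.6] 20.6 z 0.1545
215 [357. 335.] ctr [559.9 353.8] [32.3 30.7] 2.1 z 0.1623
```

View pics/w21.png

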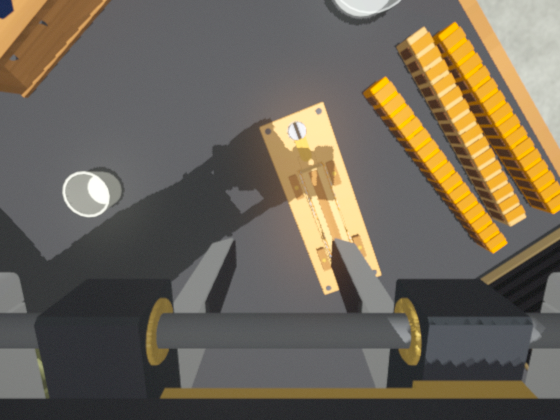

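View pics/c21.png

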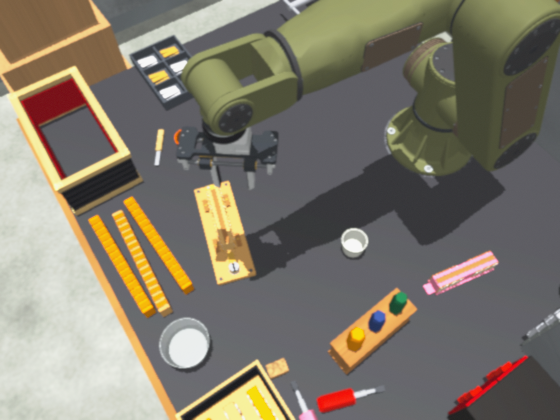

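The block's free end measures (658.6, −14.7) mm against (658.8, −14.3) mm for home. The clip is closed and the driver is hanging, so I hand in.

Run:
```python
from h import *
print(ctrl.hand_in())
```

```text
the job is handed in; nothing more can be done
None
```

I finished the job and handed it in at about 29 s. The reed block is home under the fixed clip, the swing clip is closed over its other foot, and the amber driver is back in its rack hole.

**Block:** I held it only by the bare middle, set it down about 15 mm short of home and slid it to the stop. Contact force there was about 12 N. In the last check its free end was within 0.5 mm of where home puts it; a finger hid the other end from view.

**Lock screw:** The blade stayed about 6 mm down in the slot for the whole turn. The clip stopped at −106.7° in the world frame, against −106.8° expected at its stop. Further turning only raised the torque, from 0.07 to 0.28 N m. The last look read −106.5°, which is within measuring noise.

**Driver:** It hangs in its original hole with its top at 165 mm, where 164 mm is expected. The green and blue drivers did not move.

**Checks that disagreed:**
- **Cameras:** The scene and side cameras were off by 2–4 mm. I relied on the wrist camera, which matched the contact positions.
- **Look-alikes:** The red and pink look-alike drivers stood upright at the start and had fallen over by 5.9 s. The arm had not been near them; I left them as they lay, still on the bench.

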